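# Load the cocktail smoking cabinet and hold its lid open

### The arm

A 6-joint arm with a two-finger parallel gripper is mounted at the origin on the work surface. World frame = base frame: x ahead of the robot, y to its left, z up, the work surface at z = 0. Lengths are in mm, angles in degrees, forces in N, time in s.
With the tool pointing down it reaches from about 300 to 850 mm from the base axis. Payload 4.2 kg.
Tool frame: the origin (TCP) lies midway between the tips of the shut fingers; the grasp point (between the pads) lies 19 mm behind it; z points along the fingers, x is the direction in which the jaws open and shut, and the axes are right-handed (so a half turn about z gives the same grasp; the last joint's range is limited). The gripper opens to 91 mm and grips with 3 to 60 N. Pads are 32 mm wide; open, the fingers measure 118 mm over their backs; the gripper's body (76 mm by 178 mm) begins 60 mm behind the grasp point.
Start: joints at [68.87, 18.312, 89.639, -0, 72.044, -1.146], TCP at [196.521, 540.391, 213.976] pointing down, gripper open.
Joint ranges: [-177.97, 177.97], [-48.28, 115.42], [12.27, 149.76], [-77.06, 257.06], [2.81, 150.46], [-146.56, 146.56]. Speed limits (degrees/s): [147.25, 147.25, 180, 180, 180, 180].

### API

Orientations are given as [roll, pitch, yaw] about the fixed x, y, z axes, in that order (R = Rz(yaw) Ry(pitch) Rx(roll)).
In Python, from workcell import env gives the robot as it stands. The module is installed in compiled form; this text tells all that it offers.
- The arm moves only by the tool drive_tool, never from a script. Its argument "series" is a list of rows, each a list of 3 entries, a list of its own where there are three numbers: the closure, from 0 (fully open) to 1 (shut), then the shift along the tool's x, y, z in mm, then the turn, a rotation vector about the tool's x, y, z in rad. In form: [[gripper, [dx, dy, dz], [rx, ry, rz]], ...]. A call has exactly 5 rows; each row is the pose to reach, as a shift and turn from the pose commanded when the call began, along the tool's axes at that moment; what a row does not reach only later rows make up. A row lasts 1/10 s, in which the tool goes at most 50 mm and 8.59 degrees, less where a joint would pass 70% of its speed; a pose out of reach is approached as far as the arm can. A call with a gripper value outside its range is refused whole. The fingers move at their own pace and stop on an object; "squeeze" is the grip in N (left out, the last holds). Time passes only in rows, so rows that repeat a pose let the fingers close, or fill a call up. It gives the time, the measured TCP pose, the force and the opening at its end, in the units of the state.
- env.state(): the state, without advancing time (a new reading comes with each control period).
- env.grab_frame(name): name is "side" or "top"; returns a dict with "image" (480x640x3 uint8, red, green, blue), "K" (3x3 intrinsics, pixels), "origin" and "orientation" of the camera in the world. Camera axes: x right, y down, z forward; pixel columns grow to the right and rows downward; lengths in mm; the calibration is good to about 2 mm. A picture is of the moment at which its call begins. There is no depth.
- env.job_done(): hands the job in, once; it reports no verdict.
The state is a dict: "time_s": time; "qpos": joint angles; "qvel": joint speeds; "effort": joint torques, N m; "ee_pos": TCP position; "ee_rot": TCP orientation; "force": force on the tool from outside, world axes, zero at the start; "torque": the same for the moment, N m; "gripper_width": finger opening in mm.
Only numpy, scipy, OpenCV 4.12 (cv2) and the standard library are available. Lean on these libraries where they do the work, as an engineer would, in place of code of your own. Each camera call takes 0.05 s, during which the arm holds its last target.

### The job

Get the smoking cabinet ready for the tumblers: set the round wooden smoking puck flat inside the brass ring in the cabinet's open drawer, let go of it and push the drawer fully home. Then lift the glass lid by its brass latch bar to 60 degrees open and keep holding it there, without letting it drop, so that the bartender can set the glasses in with both hands: you finish while still holding the lid by the latch bar, since it falls shut if let go. Leave everything else on the trolley where it is.

Things in the scene. Friction and masses are not known exactly. Their poses are not given: they have to be found in the camera images.
- cabinet: fixed dark-wood cabinet with glass front and lid. Origin: on its underside at trolley height, mid-width, 90 mm ahead of its back; -x is its front (to the robot), y its width, z up. Base 260 wide, 58 high, x -115 to +90 mm, with the drawer; the glass chamber stands on it set back: x -60 to +90, top 165 high, 179 with the shut lid. The chamber stays empty
- drawer (a joint): how far the steel drawer is out to the cabinet's front (-x), m: 0 fully home; starts 0.07 to 0.085, stop 0.10. About 1.5 N of friction; stays where left. Inside 210 wide, walls to 42 mm above the trolley, pan floor at 12 mm
- drawer_ring (a point): centre of the brass ring on the drawer's pan floor, at floor height (12 mm above the trolley); ring 66 inside, 72 outside diameter, 5 high. It lies mid-width, 52 mm behind the outer face of the drawer's front panel (cabinet x = -75 mm when home), and moves with the drawer; axes as the cabinet's
- drawer_front (a point): centre of the flat outer face of the drawer's wooden front panel (228 wide, 14 thick, 5 to 49 mm above the trolley), 27 mm above the trolley, where a flush brass ring pull is let in; at cabinet x = -127 mm when home, moves with the drawer: push the panel towards the cabinet's +x to shut. Axes as the cabinet's
- puck: loose compressed-wood smoking puck, a disc 50 diameter and 24 thick, 30 g, brown with two dark lines round its side; starts flat on the coaster. Origin: centre of its underside; z up
- lid (a joint): opening angle of the lid, rad: 0 shut (start), grows as the front edge rises; 60 degrees = 1.047; stop at 1.8. Lid 152 deep, 262 wide, 14 thick, about 0.46 kg with the latch; no spring or stay, it falls shut if let go. The latch is not locked: 2 to 3 N upward at its bar lifts the lid
- lid_hinge (a point): mid-point of the lid's hinge axis, at the chamber's back top edge (cabinet x +90, z 165 mm); the axis runs along the cabinet's y
- latch_bar (a point): brass latch bar to lift the lid by: 38 long (y), 12 x 12 mm section, held by a 14 mm wide neck 28 mm in front of the lid's front edge, mid-width. Origin: centre of the bar; with the lid shut 180 mm in front of the hinge axis, 7 above it, 172 mm above the trolley. Turns with the lid (x towards the hinge, z normal to the lid). Clear at both ends
- coaster: loose bamboo coaster, 100 square, 8 thick, which the puck starts on. Origin: centre of its underside. Leave in place
- tumbler_a: loose crystal tumbler, 80 diameter at the rim, 72 at the foot, 90 high, standing. Origin: centre of its underside. Leave in place
- tumbler_b: second crystal tumbler, same size and origin. Leave in place
- corkscrew: loose steel wing corkscrew lying flat, 150 long (its x), 76 wide over the wings, 32 high. Origin: under its middle. Leave in place
- tin: loose steel mixing tin, 62 diameter at the foot, 93 at the rim, 168 high, standing. Origin: centre of its underside. Leave in place
- jug: loose empty stoneware jug, 104 greatest diameter, 155 high, handle to its +y reaching 86 from its axis. Origin: centre of its underside. Leave in place
Mind the look-alikes: they are no part of the job. Of the things that look like the puck, the middle-sized one is meant.

How it is judged:
By the outcome, as a careful person would: the job done as asked, in the order asked, and still so for the second after the job is handed in, while the arm keeps its last pose, push and grip.
It also fails if it takes over 69 s, if anything falls off the work surface, if the arm or the gripper's body presses on something with over 40 N, if the wrist force passes 120 N, or if a joint passes its speed limit or range.

## Working session

There is one attempt and no reset: what is moved stays moved. The work goes in short steps, Python scripts to look and compute and a tool call to move; the robot and the scene stay as the last step left them, time stands still between calls to the robot, and variables do not carry over. Pictures are saved under pics/ and viewed, and the job is handed in when it is done.

Besides the shell and the picture viewer there is one more tool, called after "Request:" as name([rows], argument=value, ...), one row to a line, values as JSON. drive_tool: Moves the arm, as the interface text tells. Its arguments: {"type":"object","properties":{"series":{"type":"array","items":{"type":"array"}},"squeeze":{"type":"number"}},"required":["series"]}

```bash
mkdir -p pics
python3 - <<'E'
from workcell import env
import cv2
print(env.state())
for n in ("side","top"):
    f=env.grab_frame(n)
    cv2.imwrite(f"pics/{n}0.png",f["image"][:,:,::-1])
    print(n,f["K"].tolist(),f["origin"],f["orientation"])
E
```

```text
{'time_s': 0.0, 'qpos': array([ 6.88684497e+01,  1.83510915e+01,  8.97058058e+01, -1.38703598e-03,
        7.20444272e+01, -1.14567216e+00]), 'qvel': array([-0.01152179,  0.13728519, -0.09251874,  0.00424757, -0.07518583,
       -0.05424746]), 'effort': array([ 2.00644143e-03, -4.12451112e+01, -2.31977731e+01,  7.28337374e-02,
        4.57391236e-02, -1.35257110e-04]), 'ee_pos': array([196.35035213, 539.89850068, 213.12986601]), 'ee_rot': array([-1.79999293e+02,  1.01330502e-01,  7.00145512e+01]), 'force': array([ 0.21789109,  0.09258375, -0.07432984]), 'torque': array([ 0.00538425,  0.02793404, -0.06418157]), 'gripper_width': 91.6938608376069}
side [[528.280113420737, 0.0, 325.891122238709], [0.0, 528.280113420737, 236.03589154870033], [0.0, 0.0, 1.0]] [ 891.05116708 -626.74651075 1061.5166013 ] [-142.71395517   -0.41683936   29.22004971]
top [[600.1193101355, 0.0, 321.6112762583056], [0.0, 600.1193101355, 236.02289140822708], [0.0, 0.0, 1.0]] [ 411.67611489    4.97925399 1394.33177065] [-173.36301954   -0.22513803  -88.54507089]
```

View pics/side0.png

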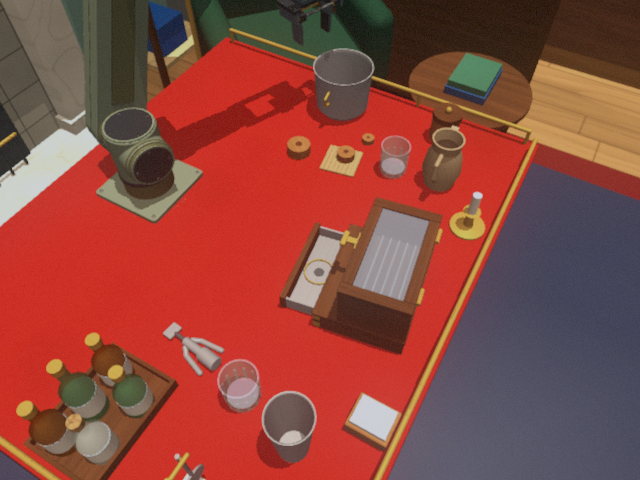

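View pics/top0.png

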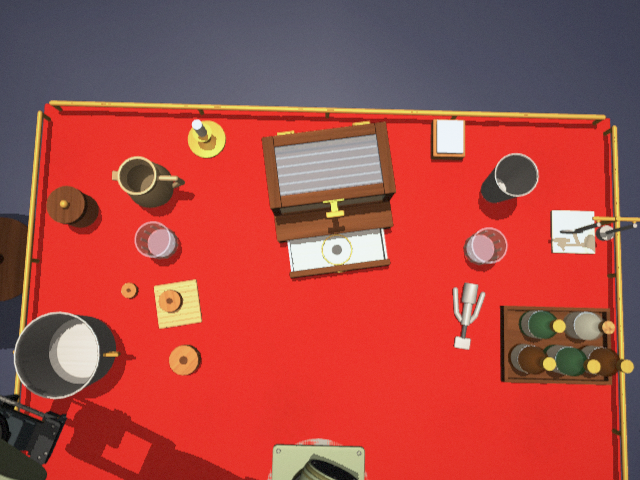

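Candidates for the puck, in the top view: a small disc (129,290), a disc on the coaster (169,300), a large disc (184,360), and the round lidded pot (67,203). The coaster disc is middle-sized and fits the description. Next I'll check it with close crops.

```bash
cat > h.py <<'E'
import numpy as np, cv2
from scipy.spatial.transform import Rotation as R
from workcell import env
def cam(n):
    f=env.grab_frame(n); return f
def ray(f,p):
    d=np.linalg.inv(f["K"])@np.array([p[0],p[1],1.]); 
    d=R.from_euler('xyz',f["orientation"],degrees=True).as_matrix()@d
    return np.array(f["origin"]),d/np.linalg.norm(d)
def onz(f,p,z):
    o,d=ray(f,p); return o+d*(z-o[2])/d[2]
def tri(fs,ps):
    A=np.zeros((3,3));b=np.zeros(3);L=[]
    for f,p in zip(fs,ps):
        o,d=ray(f,p);P=np.eye(3)-np.outer(d,d);A+=P;b+=P@o;L.append((o,P))
    x=np.linalg.solve(A,b); return x,[np.linalg.norm(P@(x-o)) for o,P in L]
def proj(f,X):
    c=R.from_euler('xyz',f["orientation"],degrees=True).as_matrix().T@(np.asarray(X)-f["origin"])
    p=f["K"]@c; return p[:2]/p[2]
def crop(f,u,v,w,h,s,name):
    im=f["image"][max(v,0):v+h,max(u,0):u+w,::-1]
    cv2.imwrite(name,cv2.resize(im,None,fx=s,fy=s,interpolation=cv2.INTER_CUBIC))
E
python3 - <<'E'
from h import *
t=cam("top");s=cam("side")
import pickle;pickle.dump((t,s),open("f0.pkl","wb"))
crop(t,110,260,110,130,4,"pics/tp.png")
crop(s,270,120,130,70,6,"pics/sp.png")
crop(t,250,110,160,180,3,"pics/tc.png") if 0 else crop(t,250,110,150,140,5,"pics/tc.png") 
crop(t,250,190,150,100,5,"pics/td.png")
crop(s,270,190,180,160,4,"pics/sc.png")
E
```

```text
(no output)
```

View pics/tp.png

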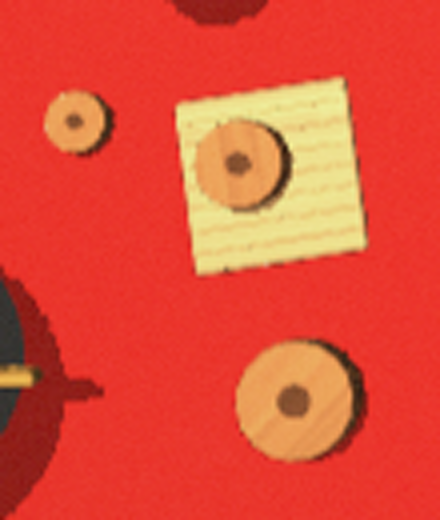

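View pics/sp.png

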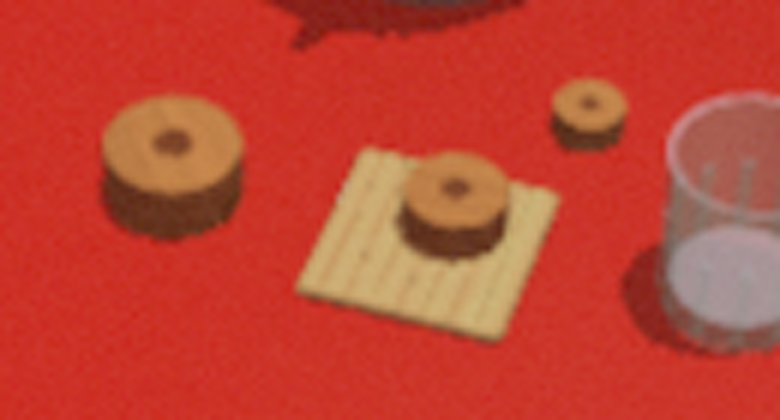

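View pics/tc.png

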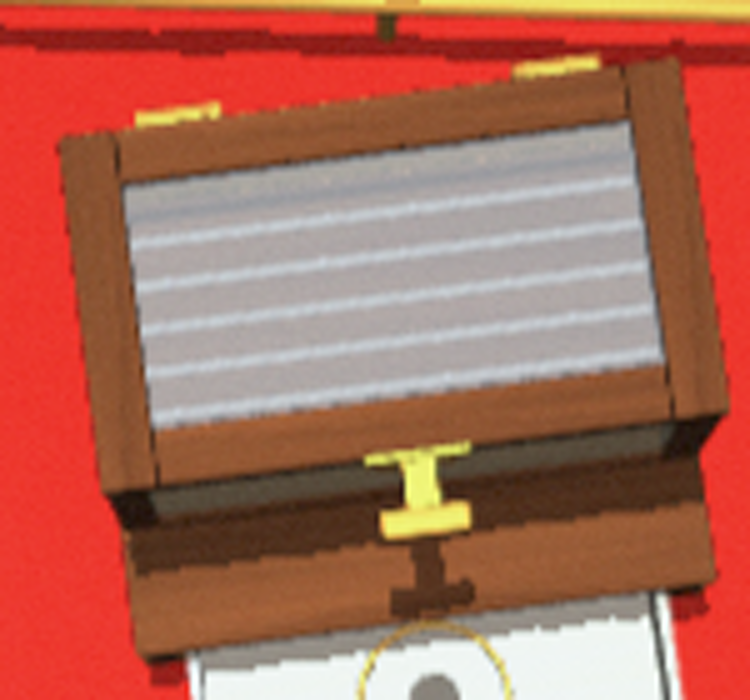

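View pics/td.png

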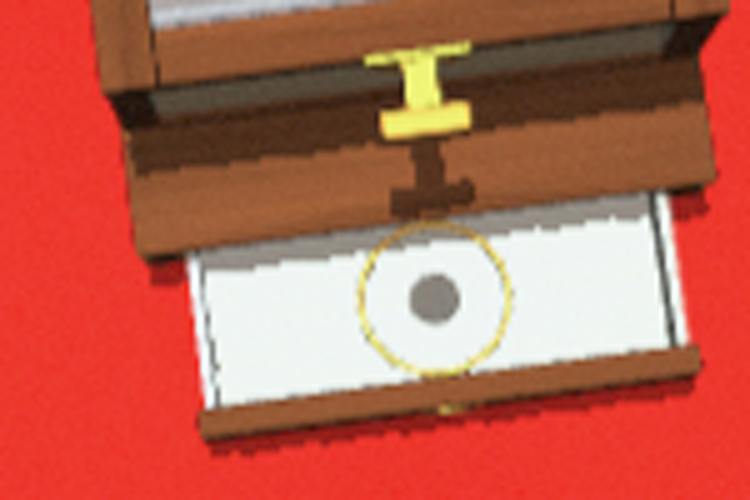

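View pics/sc.png

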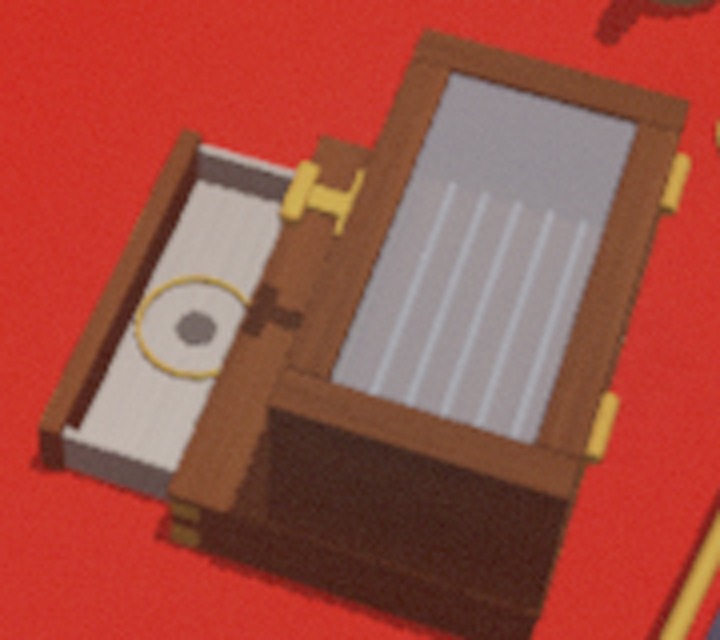

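The disc on the coaster, at top (169.5,300.7) and side (346,151), is the middle of the three sizes and is the one meant. The ring is at top (337,250) and side (319,272). The latch bar is at top (335,214).

Run:
```python
from h import *
import pickle
from scipy.optimize import least_squares
t,s=pickle.load(open("f0.pkl","rb"))
c=lambda x,y,k,u,v:((x+.5)/k-.5+u,(y+.5)/k-.5+v)
P=tri([t,s],[c(238,163,4,110,260),c(456,187,6,270,120)]);print("puck top",P)
print("big",tri([t,s],[c(294,401,4,110,260),c(173,142,6,270,120)]));print("small",tri([t,s],[c(75,121,4,110,260),c(589,103,6,270,120)]))
print("ring",tri([t,s],[c(435,299,5,250,190),c(196,327,4,270,190)]))
print("puck diam px->", 92/4/600*1365, "big",118/4/600*1365)
# cabinet fit
obs=[]
T=lambda x,y:(t,c(x,y,5,250,110)); S=lambda x,y:(s,c(x,y,4,270,190))
def lid(x,y,z=179):return ('c',(x,y,z))
L=[ (T(60,140),(90,131,179)),(T(680,58),(90,-131,179)),(T(728,412),(-62,-131,179)),(T(108,494),(-62,131,179)),
 (T(150,660),(-115,130,58)),(T(715,582),(-115,-130,58)),
 (S(425,30),(90+0,131,179)) if 0 else (S(424,31),(-62,131,179)),(S(690,102),(90,131,179)),(S(575,500-30),(90,-131,179)),(S(283,372),(-62,-131,179)),(S(172,497),(-115,-130,58)),(S(322,138),(-115,130,58))]
def X(p,q):
    a=p[2];return np.array([p[0]+np.cos(a)*q[0]-np.sin(a)*q[1],p[1]+np.sin(a)*q[0]+np.cos(a)*q[1],q[2]+p[3]])
res=lambda p:np.concatenate([proj(f,X(p,q))-np.array(o) for (f,o),q in L])
r=least_squares(res,[650,0,0.1,0],loss='soft_l1');p=r.x
print(p,np.degrees(p[2]));print(r.fun.reshape(-1,2).round(1))
# drawer: from ring
for d in (0.07,.075,.08,.085):print(d,X(p,(-75-d*1000,0,12)))
print("latch",X(p,(-90,0,172)), proj(t,X(p,(-90,0,178))),proj(s,X(p,(-90,0,178))))
print("onz ring",onz(t,c(435,299,5,250,190),12),onz(s,c(196,327,4,270,190),12))
print("onz puck",onz(t,c(238,163,4,110,260),32),onz(s,c(456,187,6,270,120),32))
print("onz latch",onz(t,c(426,517,5,250,110),178))
```

```text
puck top (array([417.08127198, 343.78436481,  36.58220688]), [np.float64(2.1177110552827387), np.float64(2.1177110552828022)])
big (array([286.55515608, 305.96676502,  35.2754823 ]), [np.float64(2.3490221504170647), np.float64(2.3490221504170217)])
small (array([438.47758007, 441.63170675,  20.91062589]), [np.float64(2.0511139787406063), np.float64(2.0511139787404074)])
ring (array([543.82503996, -30.34580556,  16.77737859]), [np.float64(2.335614598160209), np.float64(2.3356145981601006)])
puck diam px-> 52.324999999999996 big 67.1125
[ 6.90440989e+02 -7.07246803e+00  1.63061426e-01 -5.43227378e-01] 9.34273150907999
[[-1.4 -1. ]
 [-0.9 -1.3]
 [ 0.5 -1. ]
 [-1.7 -0.3]
 [-2.2 -1.6]
 [-0.5 -1.8]
 [-1.6 -0.6]
 [-1.  -0.2]
 [-2.2  8.3]
 [-5.2  9. ]
 [-1.7 -0.6]
 [-1.1  0.4]]
0.07 [547.36442618 -30.61173591  11.45677262]
0.075 [542.4307516  -31.42343481  11.45677262]
0.08 [537.49707701 -32.2351337   11.45677262]
0.085 [532.56340243 -33.04683259  11.45677262]
latch [601.63484661 -21.68304809 171.45677262] [334.62839794 212.96080412] [343.20500958 237.55145366]
onz ring [542.36220095 -31.81859638  12.        ] [544.09908678 -26.18031544  12.        ]
onz puck [415.34435035 343.69246162  32.        ] [416.58306283 349.5657451   32.        ]
onz latch [601.47796417 -22.02467524 178.        ]
```

```bash
cat >> h.py <<'E'
def delta(pos,rot,p0=None,r0=None):
    s=env.state()
    p0=s["ee_pos"] if p0 is None else p0; r0=s["ee_rot"] if r0 is None else r0
    A=R.from_euler('xyz',r0,degrees=True);B=R.from_euler('xyz',rot,degrees=True)
    print("t",s["time_s"],"pos",s["ee_pos"].round(1),"rot",s["ee_rot"].round(2),"w",round(s["gripper_width"],1),"F",s["force"].round(1),"q",s["qpos"].round(1))
    print("shift",A.inv().apply(np.array(pos)-p0).round(1),"turn",(A.inv()*B).as_rotvec().round(4))
E
python3 -c "
from h import *
delta([416,345.5,120],[180,0,70],[196.521,540.391,213.976],[180,0,70.014])"
```

```text
t 0.2 pos [196.4 540.1 213.4] rot [-1.800e+02  6.000e-02  7.002e+01] w 91.2 F [ 0.7 -0.   0.3] q [68.9 18.3 89.7  0.  72.  -1.1]
shift [-108.1  272.9   94. ] turn [ 0.     -0.      0.0002]
```

Request:
drive_tool([
  [0, [-17, 44, 8], [0, 0, 0]],
  [0, [-34, 88, 16], [0, 0, 0]],
  [0, [-52, 132, 26], [0, 0, 0]],
  [0, [-70, 176, 38], [0, 0, 0]],
  [0, [-88, 220, 60], [0, 0, 0]],
], squeeze=15)

```text
time_s: 0.7
ee_pos: [373.4, 383.1, 155.6]
ee_rot: [179.9, -0.2, 70.0]
force: [0.4, 0.3, 0.6]
gripper_width: 91.1
```

Request:
drive_tool([
  [0, [-10, 26, 15], [0, 0, 0]],
  [0, [-20, 53, 34], [0, 0, 0]],
  [0, [-20, 53, 34], [0, 0, 0]],
  [0, [-20, 53, 34], [0, 0, 0]],
  [0, [-20, 53, 34], [0, 0, 0]],
])

```text
time_s: 1.2
ee_pos: [414.3, 347.9, 121.6]
ee_rot: [180.0, -0.1, 70.1]
force: [-0.2, 0.6, 0.0]
gripper_width: 91.2
```

Run:
```python
from h import *
delta([416,345.5,17],[180,0,70])
t=cam("top");s=cam("side")
import pickle;pickle.dump((t,s),open("f1.pkl","wb"))
p=env.state()["ee_pos"];print(proj(t,p),proj(s,p))
crop(t,110,230,150,130,5,"pics/tp1.png");crop(s,270,80,130,110,6,"pics/sp1.png")
```

```text
t 1.2 pos [414.3 347.9 121.6] rot [ 1.7999e+02 -7.0000e-02  7.0050e+01] w 91.2 F [-0.2  0.6  0. ] q [ 38.8  19.6 102.    0.   58.3 -31.3]
shift [ -1.8   2.4 104.6] turn [ 0.0002 -0.0012  0.0009]
[156.38416602 300.4860862 ] [345.78589188 125.96001495]
```

View pics/tp1.png

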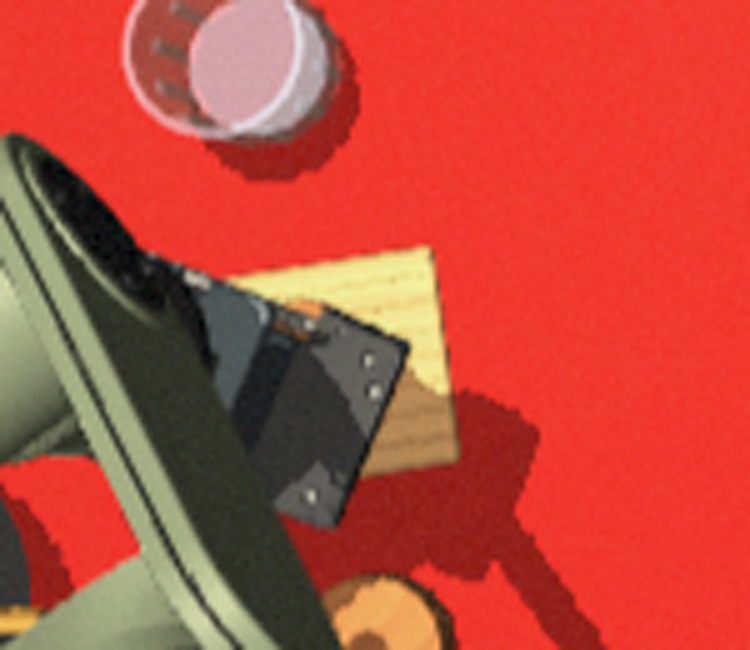

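View pics/sp1.png

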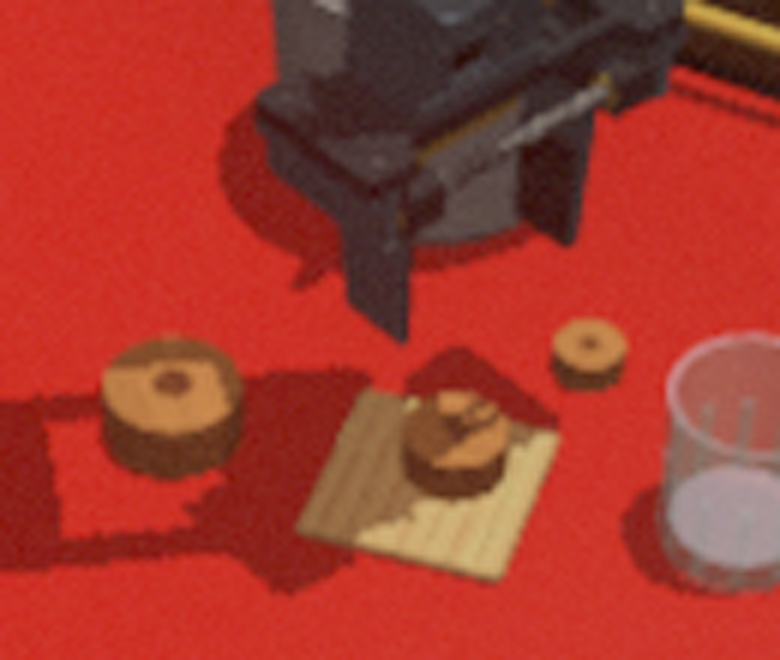

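Run:
```python
from h import *
import pickle
t,s=pickle.load(open("f1.pkl","rb"))
st=env.state();p=np.array([414.3,347.9,121.6]);A=R.from_euler('xyz',st["ee_rot"],degrees=True)
for sx in(-59,-45.6,45.6,59):
  for sy in(-16,16):
    q=proj(s,p+A.apply([sx,sy,0])); print(sx,sy,((q-[270,80]+.5)*6-.5).round(0))
print(st["ee_pos"])
```

```text
-59 -16 [333. 319.]
-59 16 [381. 357.]
-45.6 -16 [356. 306.]
-45.6 16 [404. 343.]
45.6 -16 [508. 217.]
45.6 16 [557. 253.]
59 -16 [530. 204.]
59 16 [579. 240.]
[414.18853564 348.1514102  121.80311855]
```

Run:
```python
from h import *
import pickle
t,s=pickle.load(open("f1.pkl","rb"))
crop(s,315,100,60,45,13,"pics/sp2.png")
```

```text
(no output)
```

View pics/sp2.png

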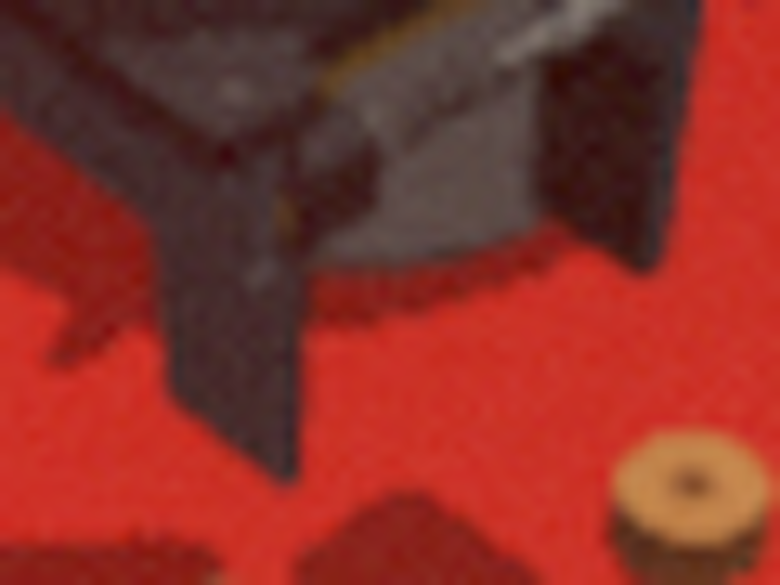

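Run:
```python
from h import *
import pickle
t,s=pickle.load(open("f0.pkl","rb"))
c=lambda x,y,k,u,v:np.array(((x+.5)/k-.5+u,(y+.5)/k-.5+v))
d=np.array([1,-.9])
a=c(456,187,6,270,120)
print(onz(s,a,32),onz(s,a-d,32));print(tri([t,s],[c(238,163,4,110,260),a-d]))
b=c(196,327,4,270,190)
print(onz(s,b-d,12),tri([t,s],[c(435,299,5,250,190),b-d]))
delta([416,345,17],[180,0,70])
```

```text
[416.58306283 349.5657451   32.        ] [415.84353316 345.00438784  32.        ]
(array([415.80863791, 343.81060875,  32.85610758]), [np.float64(0.5662991193023985), np.float64(0.5662991193023696)])
[543.29928352 -29.56700638  12.        ] (array([543.0463396 , -31.17457348,  13.70688658]), [np.float64(1.0339882689451607), np.float64(1.0339882689452315)])
t 1.3 pos [414.2 348.2 121.8] rot [ 1.7996e+02 -9.0000e-02  7.0100e+01] w 91.0 F [ 0.9 -0.   0.6] q [ 38.8  19.6 102.    0.   58.2 -31.3]
shift [ -2.5   2.7 104.8] turn [ 0.0006 -0.0016  0.0018]
```

Request:
drive_tool([
  [0, [-1, 1, 35], [0, 0, 0]],
  [0, [-2, 2.5, 70], [0, 0, 0]],
  [0, [-2.3, 3, 95], [0, 0, 0]],
  [0, [-2.3, 3, 105], [0, 0, 0]],
  [0, [-2.3, 3, 105], [0, 0, 0]],
])

```text
time_s: 1.8
ee_pos: [415.8, 344.1, 15.3]
ee_rot: [-179.9, 0.1, 70.1]
force: [0.1, -0.3, 1.0]
gripper_width: 91.2
```

Run:
```python
from h import *
s=cam("side")
delta([415.8,344.4,17],[180,0,70])
crop(s,300,100,100,80,8,"pics/sp3.png")
```

```text
t 1.85 pos [416.6 344.6  16.4] rot [ 1.7999e+02 -4.0000e-02  7.0060e+01] w 91.1 F [ 0.6  0.3 -0.7] q [ 38.4  26.9 108.9   0.   44.2 -31.7]
shift [-0.5 -0.7 -0.6] turn [ 0.0002 -0.0006  0.0011]
```

View pics/sp3.png

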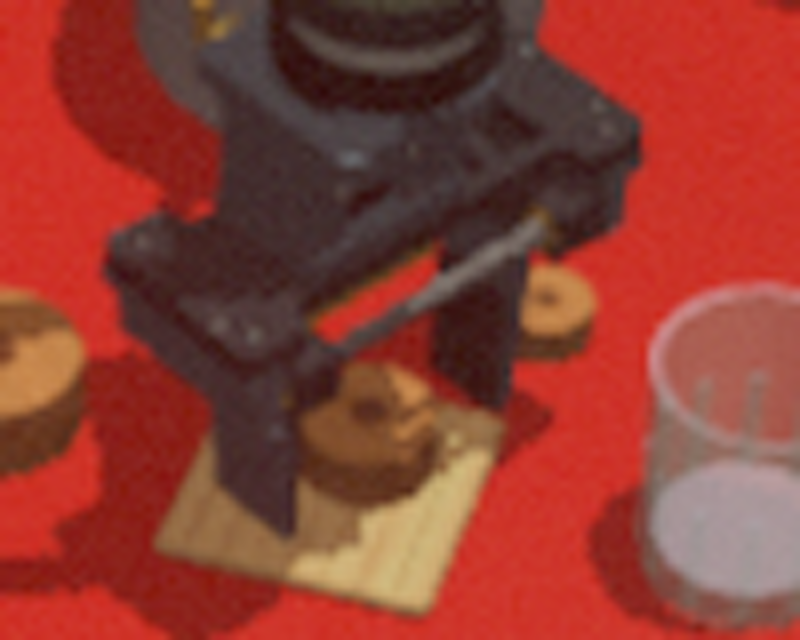

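The puck lies between the fingers, at about crop (365,430), and is well centred. Closing now.

Request:
drive_tool([
  [0.5, [0, 0, 0], [0, 0, 0]],
  [1, [0, 0, 0], [0, 0, 0]],
  [1, [0, 0, 0], [0, 0, 0]],
  [1, [0, 0, 0], [0, 0, 0]],
  [1, [0, 0, 0], [0, 0, 0]],
], squeeze=15)

```text
time_s: 2.35
ee_pos: [416.7, 343.9, 16.3]
ee_rot: [180.0, -0.0, 70.0]
force: [-0.2, -0.2, 0.8]
gripper_width: 54.2
```

Request:
drive_tool([
  [1, [0, 0, 0], [0, 0, 0]],
  [1, [0, 0, 0], [0, 0, 0]],
  [1, [0, 0, -10], [0, 0, 0]],
  [1, [0, 0, -40], [0, 0, 0]],
  [1, [0, 0, -85], [0, 0, 0]],
])

```text
time_s: 2.85
ee_pos: [415.1, 342.6, 100.2]
ee_rot: [-179.8, 0.3, 70.0]
force: [0.4, 0.9, -0.5]
gripper_width: 49.8
```

Run:
```python
from h import *
delta([543.2,-30.7,110],[180,0,99.3])
s=cam("side")
crop(s,270,60,130,100,6,"pics/sp4.png")
```

```text
t 2.85 pos [415.1 342.6 100.2] rot [-179.82    0.29   70.01] w 49.8 F [ 0.4  0.9 -0.5] q [ 38.3  20.9 103.7   0.   55.8 -31.7]
shift [-307.1  248.    -9. ] turn [-0.0043  0.0041 -0.5111]
```

View pics/sp4.png

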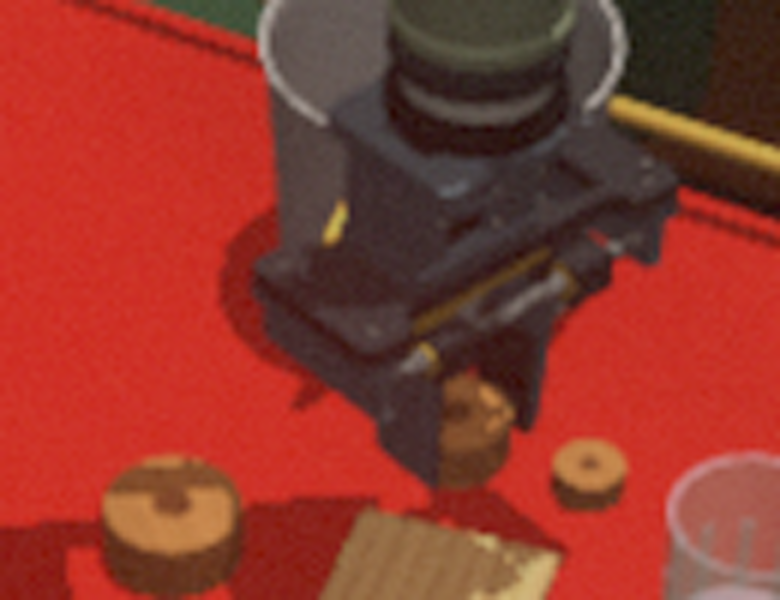

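Request:
drive_tool([
  [1, [-31, 25, -2], [0, 0, -0.05]],
  [1, [-62, 50, -4], [0, 0, -0.1]],
  [1, [-93, 75, -6], [0, 0, -0.15]],
  [1, [-124, 100, -8], [0, 0, -0.2]],
  [1, [-155, 125, -8], [0, 0, -0.26]],
])

```text
time_s: 3.4
ee_pos: [481.7, 154.1, 109.8]
ee_rot: [179.9, -0.0, 85.1]
force: [1.4, -0.3, -1.0]
gripper_width: 49.7
```

```bash
python3 -c "
from h import *
delta([541,-30.7,110],[180,0,99.3])"
```

```text
t 3.4 pos [481.7 154.1 109.8] rot [ 1.7991e+02 -4.0000e-02  8.5060e+01] w 49.7 F [ 1.4 -0.3 -1. ] q [ 16.4  17.5 107.5   0.   55.  -68.6]
shift [-179.    75.    -0.2] turn [ 0.0016 -0.0005 -0.2485]
```

Request:
drive_tool([
  [1, [-42, 18, 0], [0, 0, -0.06]],
  [1, [-84, 35, 0], [0, 0, -0.12]],
  [1, [-126, 53, 0], [0, 0, -0.18]],
  [1, [-160, 67, 0], [0, 0, -0.22]],
  [1, [-179, 75, 0], [0, 0, -0.2485]],
])

```text
time_s: 3.9
ee_pos: [540.8, -32.3, 109.5]
ee_rot: [179.9, 0.0, 99.1]
force: [-0.4, 0.6, 0.1]
gripper_width: 49.6
```

Request:
drive_tool([
  [1, [0, 0, 0], [0, 0, 0]],
  [1, [0, 0, 0], [0, 0, 0]],
  [1, [0, 0, 0], [0, 0, 0]],
  [1, [0, 0, 0], [0, 0, 0]],
  [1, [0, 0, 0], [0, 0, 0]],
])

```text
time_s: 4.4
ee_pos: [539.7, -28.5, 109.0]
ee_rot: [180.0, -0.0, 99.2]
force: [-1.0, 0.1, -0.7]
gripper_width: 49.4
```

Run:
```python
from h import *
t=cam("top");s=cam("side")
delta([543.2,-30.7,22],[180,0,99.3])
crop(s,270,170,130,130,5,"pics/sp5.png")
crop(t,250,180,150,110,5,"pics/tp5.png")
```

```text
t 4.5 pos [539.8 -28.8 109. ] rot [ 1.800e+02 -1.000e-02  9.921e+01] w 49.3 F [-1.  -0.5 -0.5] q [  -4.3   20.4  103.     0.    56.6 -103.5]
shift [-2.4  3.  87. ] turn [ 0.0001 -0.0001 -0.0016]
```

View pics/sp5.png

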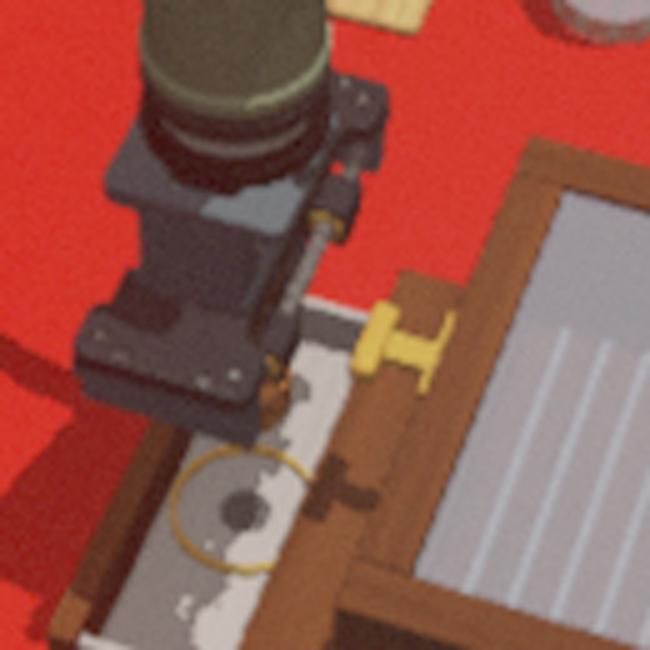

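View pics/tp5.png

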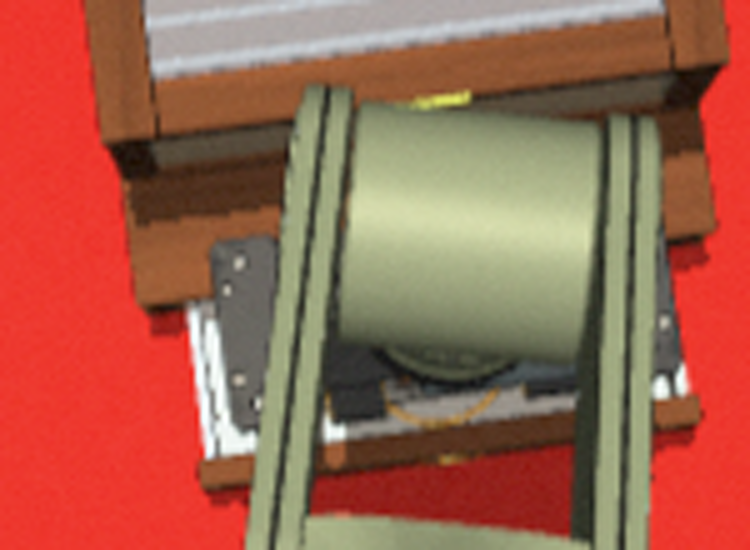

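Request:
drive_tool([
  [1, [-2.4, 1.5, 25], [0, 0, 0]],
  [1, [-2.4, 1.5, 50], [0, 0, 0]],
  [1, [-2.4, 1.5, 65], [0, 0, 0]],
  [1, [-2.4, 1.5, 65], [0, 0, 0]],
  [1, [-2.4, 1.5, 65], [0, 0, 0]],
])

```text
time_s: 5.0
ee_pos: [542.0, -31.4, 44.2]
ee_rot: [180.0, -0.0, 99.2]
force: [0.7, -0.1, -0.1]
gripper_width: 49.9
```

Run:
```python
from h import *
s=cam("side")
delta([542,-31,22],[180,0,99.3])
crop(s,280,200,100,100,6,"pics/sp6.png")
```

```text
t 5.05 pos [542.5 -31.5  44.7] rot [1.7991e+02 1.0000e-02 9.9160e+01] w 49.6 F [-0.  -0.1 -0.6] q [  -4.5   24.9  107.     0.    48.1 -103.7]
shift [ 0.6 -0.5 22.7] turn [ 0.0015  0.0003 -0.0024]
```

View pics/sp6.png

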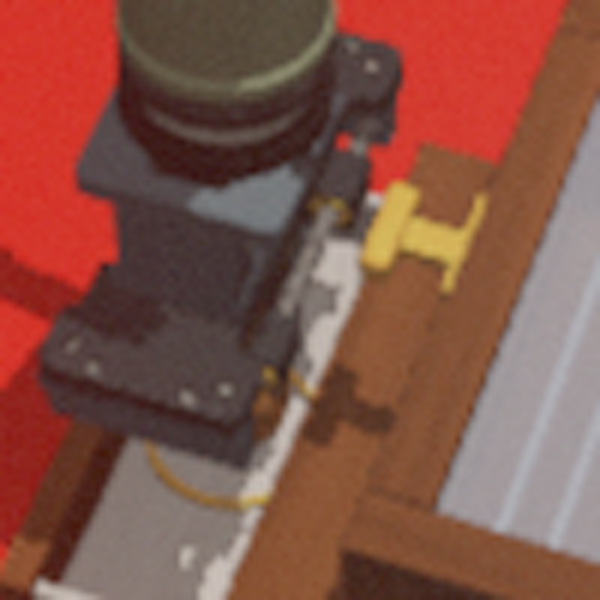

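Request:
drive_tool([
  [1, [0.3, -0.3, 8], [0, 0, 0]],
  [1, [0.3, -0.3, 16], [0, 0, 0]],
  [1, [0.3, -0.3, 22], [0, 0, 0]],
  [1, [0.3, -0.3, 24], [0, 0, 0]],
  [1, [0.3, -0.3, 24], [0, 0, 0]],
])

```text
time_s: 5.55
ee_pos: [541.7, -31.2, 20.1]
ee_rot: [180.0, -0.0, 99.1]
force: [-0.8, 0.4, 3.3]
gripper_width: 49.5
```

Request:
drive_tool([
  [0.9, [0, 0, 0], [0, 0, 0]],
  [0.6, [0, 0, 0], [0, 0, 0]],
  [0.3, [0, 0, 0], [0, 0, 0]],
  [0.2, [0, 0, 0], [0, 0, 0]],
  [0.2, [0, 0, 0], [0, 0, 0]],
])

```text
time_s: 6.05
ee_pos: [541.2, -31.4, 19.6]
ee_rot: [-180.0, -0.0, 99.2]
force: [-0.9, 0.2, -0.5]
gripper_width: 70.7
```

Run:
```python
from h import *
s=cam("side")
delta([542,-31,22],[180,0,99.3])
crop(s,280,220,100,100,6,"pics/sp7.png")
```

```text
t 6.1 pos [541.2 -31.4  19.7] rot [-1.7997e+02 -1.0000e-02  9.9150e+01] w 72.0 F [ 0.1  0.9 -0.1] q [  -4.5   26.7  108.5   -0.    44.9 -103.7]
shift [ 0.3  0.8 -2.3] turn [-0.0005 -0.0001 -0.0026]
```

View pics/sp7.png

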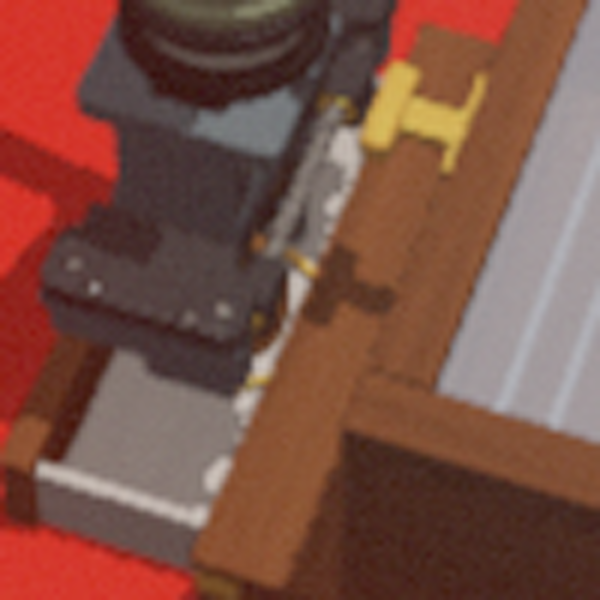

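Request:
drive_tool([
  [0.1, [0, 0, -8], [0, 0, 0]],
  [0.1, [0, -2, -30], [0, 0, 0]],
  [0.1, [0, -5, -65], [0, 0, 0]],
  [0.1, [0, -30, -100], [0, 0, 0]],
  [0.1, [0, -75, -120], [0, 0, 0]],
])

```text
time_s: 6.6
ee_pos: [470.5, -43.6, 143.1]
ee_rot: [179.6, 0.1, 99.2]
force: [0.3, -0.5, 0.8]
gripper_width: 82.2
```

Request:
drive_tool([
  [0.4, [0, -30, 0], [0, 0, 0]],
  [1, [0, -60, 0], [0, 0, 0]],
  [1, [0, -80, 0], [0, 0, 0]],
  [1, [0, -80, 0], [0, 0, 0]],
  [1, [0, -80, 0], [0, 0, 0]],
])

```text
time_s: 7.1
ee_pos: [389.2, -56.1, 140.7]
ee_rot: [179.9, 0.0, 99.1]
force: [-0.4, -0.2, 0.5]
gripper_width: 44.6
```

Run:
```python
from h import *
t=cam("top");s=cam("side")
import pickle;pickle.dump((t,s),open("f2.pkl","wb"))
delta([542,-31,22],[180,0,99.3])
crop(s,260,200,130,110,6,"pics/sp8.png")
crop(t,260,190,150,110,5,"pics/tp8.png")
```

```text
t 7.2 pos [389.8 -56.1 140.3] rot [1.7991e+02 2.0000e-02 9.9160e+01] w 37.3 F [0.2 0.4 0.2] q [  -9.9    5.9  117.9    0.    56.1 -109. ]
shift [  0.6 154.  118.6] turn [ 0.0016  0.0004 -0.0024]
```

View pics/sp8.png

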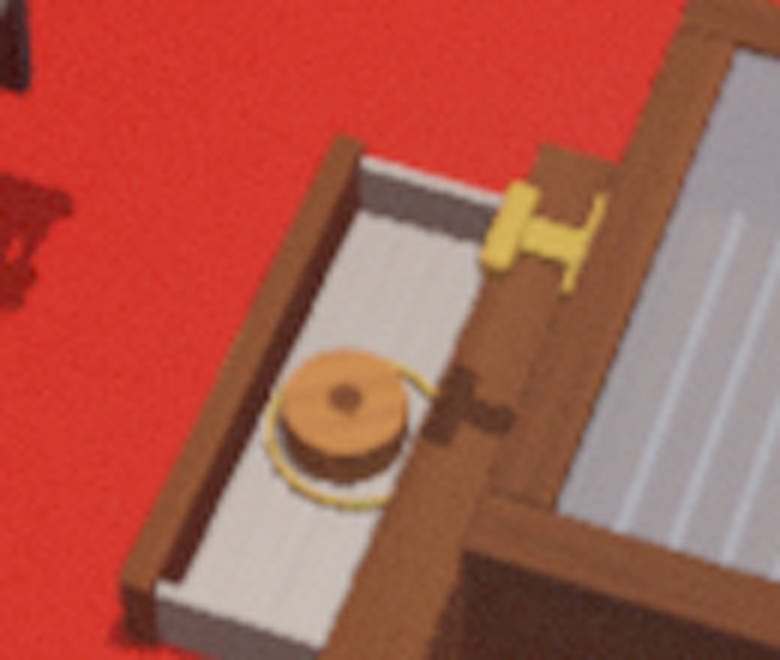

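View pics/tp8.png

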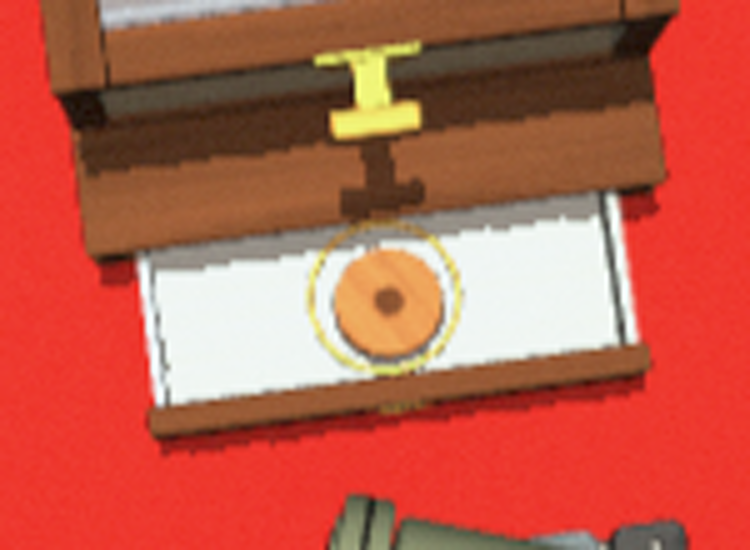

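The puck is flat inside the ring: side crop (345,405), with the ring visible all round it, and top crop (388,300). Next I'll push the drawer with shut fingers, tilted 20° forward.

```bash
cat >> h.py <<'E'
YAW=9.3
O=np.array([690.4,-7.1,0]);C=R.from_euler('z',YAW,degrees=True)
def cab(x,y,z): return O+C.apply([x,y,z])
def tilt(deg): # tool rot pointing down, tilted forward by deg, jaws along cabinet y
    return (C*R.from_euler('y',-deg,degrees=True)*R.from_euler('xyz',[180,0,90],degrees=True)).as_euler('xyz',degrees=True)
E
python3 -c "
from h import *
delta(cab(-246,0,21),tilt(20)); print(cab(-246,0,21),tilt(20))"
```

```text
t 7.2 pos [389.8 -56.1 140.3] rot [1.7991e+02 2.0000e-02 9.9160e+01] w 37.3 F [0.2 0.4 0.2] q [  -9.9    5.9  117.9    0.    56.1 -109. ]
shift [-1.000e-01  5.840e+01  1.194e+02] turn [-0.3475  0.0008 -0.0023]
[447.63349376 -46.85453999  21.        ] [160.    0.   99.3]
```

Request:
drive_tool([
  [1, [0, 12, 22], [-0.07, 0, 0]],
  [1, [0, 24, 46], [-0.14, 0, 0]],
  [1, [0, 36, 72], [-0.21, 0, 0]],
  [1, [0, 47, 96], [-0.28, 0, 0]],
  [1, [0, 58, 119], [-0.3475, 0, 0]],
])

```text
time_s: 7.7
ee_pos: [443.8, -44.1, 27.0]
ee_rot: [161.1, -0.5, 99.4]
force: [1.0, 2.2, -0.7]
gripper_width: 0.6
```

Request:
drive_tool([
  [1, [0, 0, 0], [0, 0, 0]],
  [1, [0, 0, 0], [0, 0, 0]],
  [1, [0, 0, 0], [0, 0, 0]],
  [1, [0, 0, 0], [0, 0, 0]],
  [1, [0, 0, 0], [0, 0, 0]],
])

```text
time_s: 8.2
ee_pos: [444.4, -44.1, 29.4]
ee_rot: [161.0, -0.4, 99.4]
force: [0.1, -0.0, 0.1]
gripper_width: 0.5
```

Run:
```python
from h import *
t=cam("top");s=cam("side")
delta(cab(-142,0,21),tilt(20))
crop(s,240,200,130,110,6,"pics/sp9.png")
crop(t,260,190,150,110,5,"pics/tp9.png")
```

```text
t 8.3 pos [443.9 -44.   29.1] rot [161.    -0.46  99.43] w 0.4 F [-0.5  0.6 -0.4] q [ -12.8   14.1  134.1   28.1   16.1 -138.1]
shift [-3.7 98.7 42.5] turn [-0.0175 -0.0084 -0.0005]
```

View pics/sp9.png

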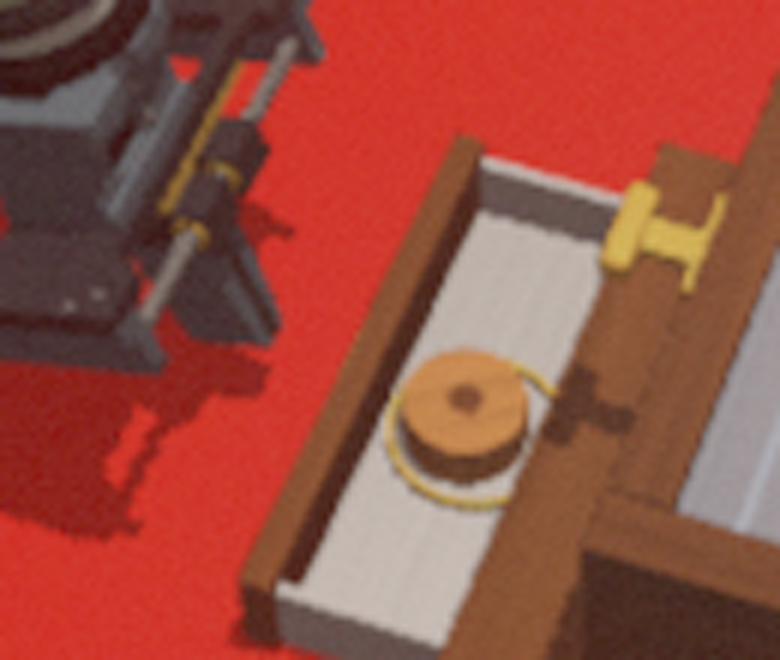

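View pics/tp9.png

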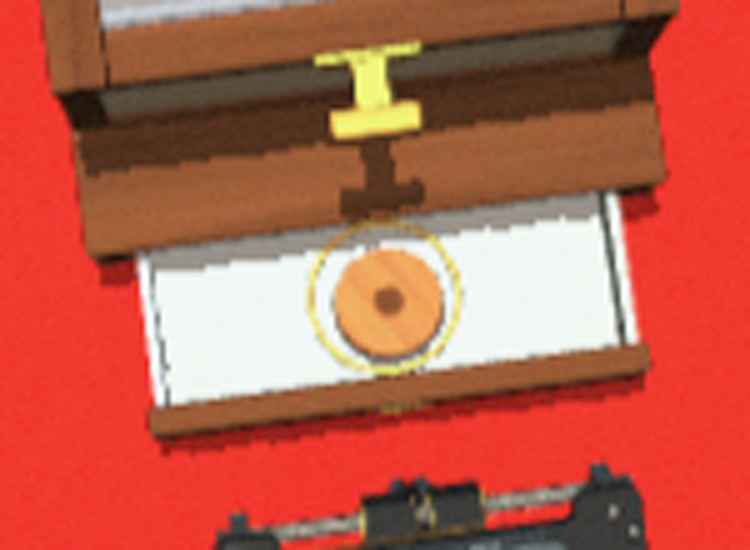

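```bash
python3 -c "
from h import *
for x in (-235,-205,-175,-146): delta(cab(x,0,21),tilt(20))" | grep shift
```

```text
shift [-3.5 10.8 12.2] turn [-0.0175 -0.0084 -0.0005]
shift [-3.5 39.2 22. ] turn [-0.0175 -0.0084 -0.0005]
shift [-3.6 67.5 31.8] turn [-0.0175 -0.0084 -0.0005]
shift [-3.7 94.9 41.2] turn [-0.0175 -0.0084 -0.0005]
```

Request:
drive_tool([
  [1, [-3.5, 11, 12], [-0.0175, -0.008, 0]],
  [1, [-3.5, 20, 15], [-0.0175, -0.008, 0]],
  [1, [-3.5, 30, 19], [-0.0175, -0.008, 0]],
  [1, [-3.5, 39, 22], [-0.0175, -0.008, 0]],
  [1, [-3.5, 48, 25], [-0.0175, -0.008, 0]],
])

```text
time_s: 8.8
ee_pos: [496.6, -38.6, 20.3]
ee_rot: [160.1, -0.1, 99.3]
force: [-2.0, -2.2, -0.8]
gripper_width: 0.5
```

```bash
python3 -c "
from h import *
for x in (-175,-146): delta(cab(x,0,21),tilt(20))"
```

```text
t 8.8 pos [496.6 -38.6  20.3] rot [ 1.6012e+02 -7.0000e-02  9.9270e+01] w 0.5 F [-2.  -2.2 -0.8] q [ -10.2   18.4  129.3   26.3   15.  -133.9]
shift [-0.3 20.3  6.6] turn [-0.0022 -0.001  -0.0009]
t 8.8 pos [496.6 -38.6  20.3] rot [ 1.6012e+02 -7.0000e-02  9.9270e+01] w 0.5 F [-2.  -2.2 -0.8] q [ -10.2   18.4  129.3   26.3   15.  -133.9]
shift [-0.2 47.6 16.4] turn [-0.0022 -0.001  -0.0009]
```

Contact is made, with about 2 N of drawer friction. Continuing the push, then slowly towards the stop.

Request:
drive_tool([
  [1, [0, 10, 3], [0, 0, 0]],
  [1, [0, 20, 6.5], [0, 0, 0]],
  [1, [0, 30, 10], [0, 0, 0]],
  [1, [0, 38, 13], [0, 0, 0]],
  [1, [0, 43, 15], [0, 0, 0]],
])

```text
time_s: 9.3
ee_pos: [541.8, -31.1, 20.7]
ee_rot: [160.1, -0.1, 99.3]
force: [-1.2, -0.0, -0.0]
gripper_width: 0.5
```

Request:
drive_tool([
  [1, [0, 1, 0.3], [0, 0, 0]],
  [1, [0, 2, 0.7], [0, 0, 0]],
  [1, [0, 3, 1], [0, 0, 0]],
  [1, [0, 4, 1.4], [0, 0, 0]],
  [1, [0, 4, 1.4], [0, 0, 0]],
])

```text
time_s: 9.8
ee_pos: [545.9, -30.6, 21.0]
ee_rot: [160.1, -0.1, 99.3]
force: [-1.2, 0.4, 1.0]
gripper_width: 0.4
```

Run:
```python
from h import *
t=cam("top");s=cam("side")
delta(cab(-142,0,21),tilt(20))
crop(s,260,180,130,130,5,"pics/sp10.png")
crop(t,250,180,150,110,5,"pics/tp10.png")
```

```text
t 9.9 pos [545.9 -30.6  21. ] rot [ 1.6007e+02 -6.0000e-02  9.9260e+01] w 0.7 F [-1.5  0.2 -1.4] q [  -8.    21.3  123.4   20.2   17.2 -125.7]
shift [-0.1  4.1  1.5] turn [-0.0011 -0.0008 -0.001 ]
```

View pics/sp10.png

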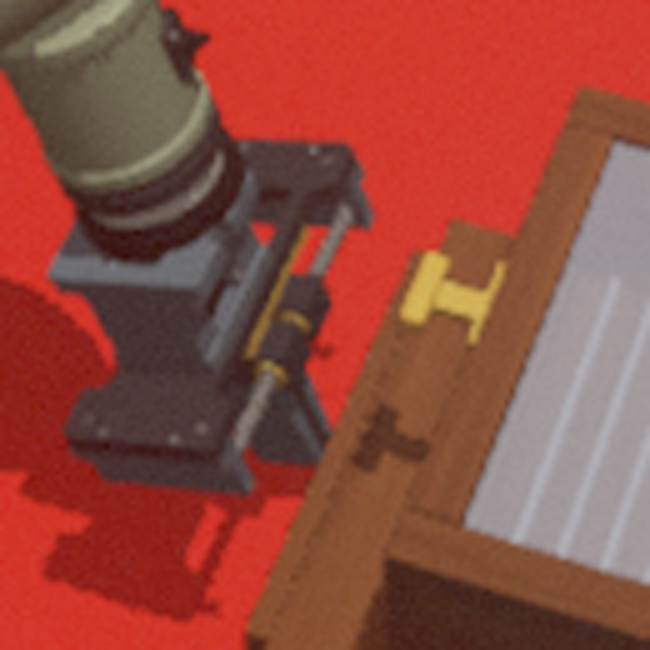

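View pics/tp10.png

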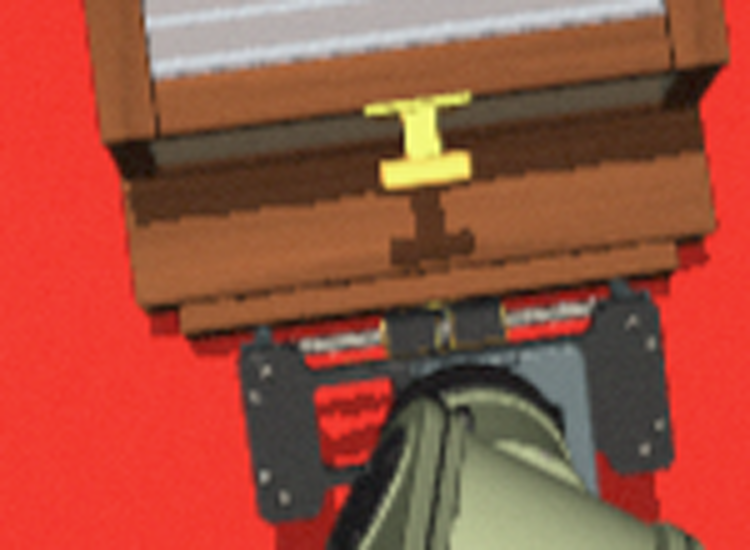

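Nearly home, with only about 1.5 N of force, so it isn't at the stop yet. Pushing on gently until the force rises.

Request:
drive_tool([
  [1, [0, 1, 0.3], [0, 0, 0]],
  [1, [0, 2, 0.7], [0, 0, 0]],
  [1, [0, 3, 1], [0, 0, 0]],
  [1, [0, 4, 1.4], [0, 0, 0]],
  [1, [0, 4, 1.4], [0, 0, 0]],
])

```text
time_s: 10.4
ee_pos: [549.5, -29.9, 20.8]
ee_rot: [160.1, -0.1, 99.3]
force: [-3.6, -0.8, 0.9]
gripper_width: 0.5
```

Request:
drive_tool([
  [1, [0, 0.5, 0.2], [0, 0, 0]],
  [1, [0, 1, 0.4], [0, 0, 0]],
  [1, [0, 1.5, 0.5], [0, 0, 0]],
  [1, [0, 2, 0.7], [0, 0, 0]],
  [1, [0, 2, 0.7], [0, 0, 0]],
])

```text
time_s: 10.9
ee_pos: [549.8, -29.7, 20.6]
ee_rot: [160.3, -0.1, 99.3]
force: [-11.3, -5.8, 6.5]
gripper_width: 0.4
```

At the stop: 11 N and no more movement. Now I'll back off, and fit the arm's kinematics from my readings so I can plan the lid arc.

Request:
drive_tool([
  [1, [0, -10, -3], [0, 0, 0]],
  [1, [0, -40, -20], [0, 0, 0]],
  [1, [0, -70, -60], [0, 0, 0]],
  [1, [0, -95, -100], [0, 0, 0.05]],
  [1, [0, -105, -140], [0, 0, 0.1]],
])

```text
time_s: 11.4
ee_pos: [404.9, -53.1, 116.9]
ee_rot: [160.3, -2.1, 93.7]
force: [1.2, -1.4, -0.2]
gripper_width: 0.3
```

```bash
cat > kin.py <<'E'
from h import *
from scipy.optimize import least_squares
D=[([68.87,18.35,89.7,0,72.04,-1.15],[196.35,539.9,213.13]),([38.8,19.6,102,0,58.3,-31.3],[414.3,347.9,121.6]),([38.4,26.9,108.9,0,44.2,-31.7],[416.6,344.6,16.4]),([38.3,20.9,103.7,0,55.8,-31.7],[415.1,342.6,100.2]),([16.4,17.5,107.5,0,55,-68.6],[481.7,154.1,109.8]),([-4.3,20.4,103,0,56.6,-103.5],[539.8,-28.8,109]),([-4.5,26.7,108.5,0,44.9,-103.7],[541.2,-31.4,19.7]),([-9.9,5.9,117.9,0,56.1,-109],[389.8,-56.1,140.3]),([-12.8,14.1,134.1,28.1,16.1,-138.1],[443.9,-44,29.1]),([-10.2,18.4,129.3,26.3,15,-133.9],[496.6,-38.6,20.3]),([-8,21.3,123.4,20.2,17.2,-125.7],[545.9,-30.6,21])]
Rz=lambda a:R.from_euler('z',a,degrees=True);Ry=lambda a:R.from_euler('y',a,degrees=True)
def fk(q,k):
    a1,z1,L2,e3,L3,Lt=k
    A=Rz(q[0]);x=A.apply([a1,0,z1]);B=A*Ry(q[1]);x=x+B.apply([0,0,L2])
    Cc=B*Ry(q[2]);x=x+Cc.apply([e3,0,L3]);T=Cc*Rz(q[3])*Ry(q[4]);x=x+T.apply([0,0,Lt])
    return x,T*Rz(q[5])
r=least_squares(lambda k:np.concatenate([fk(q,k)[0]-p for q,p in D]),[0,300,300,0,300,250])
K=r.x
if __name__=="__main__":
    print(K.round(1),np.abs(r.fun).max(),r.fun.reshape(-1,3).round(1).tolist())
    q,rot=D[-1][0],[160.07,-.06,99.26];print(fk(q,K)[1].as_euler('xyz',degrees=True),rot)
    q=D[0][0];print(fk(q,K)[1].as_euler('xyz',degrees=True))
E
python3 kin.py;python3 -c "
from h import *
delta(cab(-200,0,200),tilt(20))"
```

```text
[-11.  183.7 602.9  37.  433.2 371. ] 12.237432461706845 [[12.2, -0.2, 2.5], [7.7, -8.6, 0.6], [4.4, -10.9, -2.3], [6.4, -9.7, -0.6], [1.7, -11.8, -0.8], [-0.9, -11.7, -0.5], [-4.6, -10.8, -1.8], [-4.6, -11.1, 0.4], [-0.8, -7.0, 1.0], [1.3, -7.8, 0.7], [2.9, -8.3, 0.8]]
[-1.60052521e+02  3.19688127e-02 -8.06727737e+01] [160.07, -0.06, 99.26]
[ 1.79998194e+02 -8.99818720e-02 -1.09979999e+02]
t 11.4 pos [404.9 -53.1 116.9] rot [160.29  -2.08  93.73] w 0.3 F [ 1.2 -1.4 -0.2] q [ -16.     0.9  131.4   16.6   30.7 -122.4]
shift [ 10.9 111.6 -47.9] turn [-0.0032 -0.0011 -0.1038]
```

```bash
python3 - <<'E'
s=open('kin.py').read()
s=s.replace("a1,z1,L2,e3,L3,Lt=k","a1,z1,L2,e3,L3,Lt,dy=k").replace("[a1,0,z1]","[a1,dy,z1]").replace("T*Rz(q[5])","T*Rz(q[5]+180)").replace("300,250]","300,250,10]")
s=s.replace("D=[","D=[([-16,.9,131.4,16.6,30.7,-122.4],[404.9,-53.1,116.9]),")
s=s.replace('if __name__','''LO=np.array([-177.97,-48.28,12.27,-77.06,2.81,-146.56]);HI=np.array([177.97,115.42,149.76,257.06,150.46,146.56])
def ik(pos,rot,q0):
    Rt=R.from_euler('xyz',rot,degrees=True)
    def f(q):
        x,T=fk(q,K);return np.r_[(x-pos),(Rt.inv()*T).as_rotvec()*300]
    r=least_squares(f,np.clip(q0,LO+.01,HI-.01),bounds=(LO,HI),x_scale=50.)
    return r.x,np.abs(r.fun).max()
if __name__''')
open('kin.py','w').write(s)
E
python3 kin.py
cat > plan.py <<'E'
from kin import *
def bar(th): # cabinet coords of bar at lid angle deg
    a=np.radians(th); return np.array([90-180*np.cos(a)+7*np.sin(a),0,165+180*np.sin(a)+7*np.cos(a)])
def pose(th,tl,ahead,flip=True):
    b=bar(th);a=np.radians(tl);d=np.array([np.sin(a),0,-np.cos(a)])
    p=cab(*(b+ahead*d)); r=R.from_euler('xyz',tilt(tl),degrees=True)
    if flip:r=r*R.from_euler('z',180,degrees=True)
    return p,r.as_euler('xyz',degrees=True)
E
python3 - <<'E'
from plan import *
for flip in(True,False):
 for t0 in (85,75,65,55,45,35):
  for seed in ([-5,10,120,10,20,60 if flip else -110],[-5,10,120,180,20,-100 if flip else 80]):
   q=np.array(seed,float);out=[]
   for th,tl in ((0,t0),(20,max(t0-20,t0-20)),(40,t0-40),(60,t0-60)):
    q,e=ik(*pose(th,tl,16,flip),q);out.append((q.round(0).astype(int).tolist(),round(e,1)))
   if max(o[1] for o in out)<3: print(flip,t0,out)
E
```

```text
[1.000e-01 1.385e+02 5.920e+02 2.460e+01 4.165e+02 3.347e+02 1.160e+01] 0.6429342278742922 [[-0.3, -0.1, 0.2], [-0.1, 0.0, 0.1], [0.2, 0.2, 0.6], [-0.0, 0.3, -0.5], [-0.2, -0.2, -0.2], [-0.3, -0.3, -0.5], [0.2, -0.2, -0.2], [-0.4, 0.5, 0.0], [0.3, -0.2, 0.2], [0.1, -0.2, 0.1], [0.3, -0.0, -0.1], [-0.1, 0.1, 0.2]]
[ 1.60052521e+02 -3.19688127e-02  9.93272263e+01] [160.07, -0.06, 99.26]
[160.24986951  -2.06032804  93.71660274]
True 85 [([-16, 37, 148, 154, 89, -92], np.float64(0.0)), ([-13, 11, 133, 141, 34, -66], np.float64(0.0)), ([-8, 7, 111, 34, 22, 45], np.float64(0.0)), ([-4, 15, 84, 7, 56, 74], np.float64(0.0))]
True 85 [([-16, 37, 148, 154, 89, -92], np.float64(0.0)), ([-13, 11, 133, 141, 34, -66], np.float64(0.0)), ([-8, 7, 111, 34, 22, 45], np.float64(0.0)), ([-4, 15, 84, 7, 56, 74], np.float64(0.0))]
True 75 [([-16, 26, 144, 154, 66, -86], np.float64(0.0)), ([-12, 8, 126, 113, 19, -37], np.float64(0.0)), ([-7, 9, 103, 16, 35, 64], np.float64(0.0)), ([-3, 20, 75, 3, 70, 77], np.float64(0.0))]
True 75 [([-16, 26, 144, 154, 66, -86], np.float64(0.0)), ([-12, 8, 126, 113, 19, -3
[... 1138 characters left out ...]
104, 10, 41, 68], np.float64(0.0)), ([-3, 21, 78, 1, 76, 78], np.float64(0.0)), ([0, 38, 46, -3, 112, 80], np.float64(0.0))]
True 35 [([-8, 12, 118, 32, 19, 45], np.float64(0.0)), ([-5, 15, 96, 4, 55, 74], np.float64(0.0)), ([-2, 26, 69, -1, 89, 79], np.float64(0.0)), ([0, 45, 35, -5, 125, 79], np.float64(0.0))]
True 35 [([-8, 12, 118, 32, 19, 45], np.float64(0.0)), ([-5, 15, 96, 4, 55, 74], np.float64(0.0)), ([-2, 26, 69, -1, 89, 79], np.float64(0.0)), ([0, 45, 35, -5, 125, 79], np.float64(0.0))]
False 35 [([-8, 12, 118, 32, 19, -135], np.float64(0.0)), ([-5, 15, 96, 4, 55, -106], np.float64(0.0)), ([-2, 26, 69, -1, 89, -101], np.float64(0.0)), ([0, 45, 35, -5, 125, -101], np.float64(0.0))]
```

Request:
drive_tool([
  [0.4, [0, -5, -25], [0, 0, 0.14]],
  [0.4, [0, -5, -50], [0, 0, 0.28]],
  [0.4, [0, -5, -75], [0, 0, 0.42]],
  [0.4, [0, -5, -100], [0, 0, 0.56]],
  [0.4, [0, -5, -120], [0, 0, 0.7]],
])

```text
time_s: 11.9
ee_pos: [363.2, -60.5, 230.3]
ee_rot: [165.7, -14.4, 54.9]
force: [0.9, 0.1, -0.6]
gripper_width: 37.7
```

Request:
drive_tool([
  [0.25, [0, 0, 0], [0, 0, 0.14]],
  [0.25, [0, 0, 0], [0, 0, 0.28]],
  [0.25, [0, 0, 0], [0, 0, 0.42]],
  [0.25, [0, 0, 0], [0, 0, 0.56]],
  [0.25, [0, 0, 0], [0, 0, 0.7]],
])

```text
time_s: 12.4
ee_pos: [363.4, -60.4, 228.7]
ee_rot: [178.6, -20.1, 13.2]
force: [0.2, -0.1, -0.8]
gripper_width: 68.6
```

Request:
drive_tool([
  [0.25, [0, 0, 0], [0, 0, 0.14]],
  [0.25, [0, 0, 0], [0, 0, 0.28]],
  [0.25, [0, 0, 0], [0, 0, 0.42]],
  [0.25, [0, 0, 0], [0, 0, 0.56]],
  [0.25, [0, 0, 0], [0, 0, 0.7]],
])

```text
time_s: 12.9
ee_pos: [363.4, -60.4, 228.7]
ee_rot: [-167.8, -16.1, -28.9]
force: [-0.6, -0.8, 0.1]
gripper_width: 68.1
```

Request:
drive_tool([
  [0.25, [0, 0, 0], [0, 0, 0.14]],
  [0.25, [0, 0, 0], [0, 0, 0.28]],
  [0.25, [0, 0, 0], [0, 0, 0.42]],
  [0.25, [0, 0, 0], [0, 0, 0.56]],
  [0.25, [0, 0, 0], [0, 0, 0.7]],
])

```text
time_s: 13.4
ee_pos: [363.4, -60.4, 228.7]
ee_rot: [-160.4, -4.6, -68.0]
force: [0.4, -0.1, 0.0]
gripper_width: 68.0
```

Run:
```python
from plan import *
t=cam("top");s=cam("side")
import pickle;pickle.dump((t,s),open("f3.pkl","wb"))
p,r=pose(0,35,12-75);print(p,r,ik(p,r,[-10,5,125,30,20,45]))
delta(p,r)
crop(s,260,200,130,110,6,"pics/sp11.png")
crop(t,260,190,130,100,6,"pics/tp11.png")
```

```text
[565.92264287 -27.48394896 223.60657879] [-145.     0.   -80.7] (array([-10.57484436,   3.26345919, 117.09005565,  24.18052908,
        28.42783141,  51.95739639]), np.float64(4.547473508864641e-13))
t 13.5 pos [363.3 -60.4 228.6] rot [-160.47   -4.71  -67.69] w 68.2 F [ 0.7  0.  -0. ] q [-20.1 -11.4 123.   12.4  51.5  40.5]
shift [  45.9 -185.5   75.1] turn [0.2594 0.0312 0.2399]
```

View pics/sp11.png

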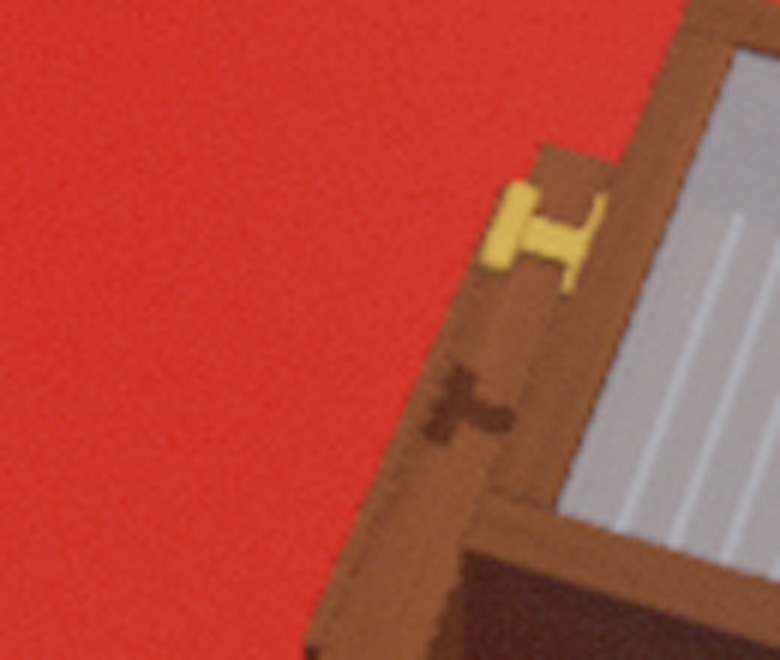

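View pics/tp11.png

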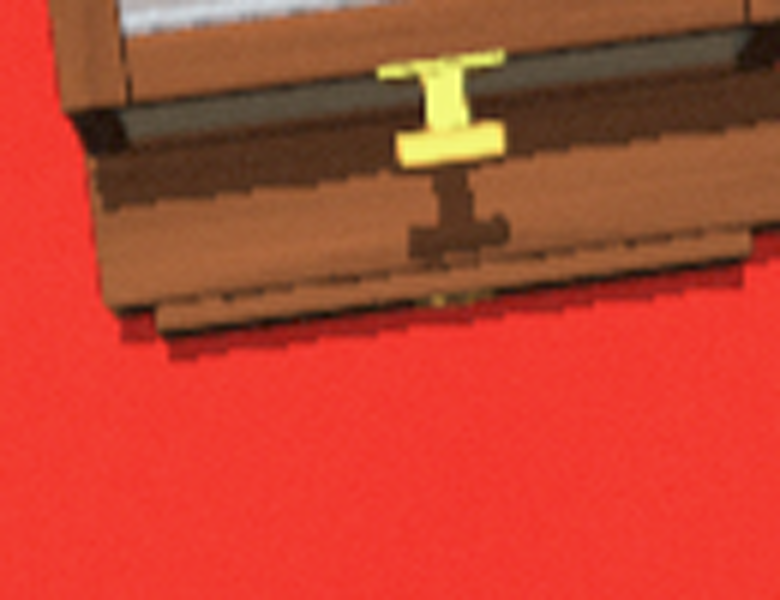

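Run:
```python
from plan import *
import pickle
t,s=pickle.load(open("f3.pkl","rb"))
hs={}
for n,f,(u,v,w,h) in(("t",t,(320,195,40,30)),("s",s,(332,222,40,30))):
    im=cv2.cvtColor(f["image"],cv2.COLOR_RGB2HSV)[v:v+h,u:u+w]
    m=cv2.inRange(im,(20,120,130),(40,255,255))
    print(n);[print(''.join('#' if x else '.' for x in r)) for r in m]
for z,X in ((172,cab(-90,0,172)),):
  for dy in(-19,19):
   for dx in (-6,6):
    for dz in(-6,6):
     q=cab(-90+dx,dy,172+dz);print(dx,dy,dz,(proj(t,q)-[320,195]).round(1),(proj(s,q)+[1,-.9]-[332,222]).round(1))
```

```text
t
........................................
........................................
........................................
.....................###................
..............##########................
.....###################................
...###############......................
...#############........................
..........#######.......................
...........######.......................
...........#######......................
...........#######......................
...........#######......................
...........#######......................
...........#######......................
...........########..##.................
............############................
......##################................
......##################................
.......#################................
.......################.................
.......#########........................
.......##...............................
........................................
........................................
........................................
................................
[... 923 characters left out ...]
####.##########...............
.........####......######...............
..........###.........##................
.......................#................
......................##................
......................#.................
......................#.................
........................................
........................................
........................................
........................................
-6 -19 -6 [24.  20.4] [ 6.4 23.9]
-6 -19 6 [24.2 19.6] [ 6.5 20.5]
6 -19 -6 [23.1 14.8] [11.8 25.5]
6 -19 6 [23.4 13.8] [12.  22.1]
-6 19 -6 [ 5.8 22.9] [12.2 10.4]
-6 19 6 [ 5.8 22.1] [12.4  7. ]
6 19 -6 [ 5.  17.2] [17.5 12. ]
6 19 6 [ 5.  16.3] [17.8  8.5]
```

Request:
drive_tool([
  [0.25, [9, -36, 14], [0.05, 0.006, 0.048]],
  [0.25, [18, -72, 29], [0.1, 0.012, 0.096]],
  [0.25, [27, -108, 44], [0.15, 0.018, 0.144]],
  [0.25, [36, -145, 59], [0.2, 0.024, 0.19]],
  [0.25, [44, -178, 72], [0.25, 0.03, 0.23]],
])

```text
time_s: 14.0
ee_pos: [559.4, -28.5, 223.4]
ee_rot: [-145.5, -0.3, -80.1]
force: [-0.4, -0.1, 0.0]
gripper_width: 68.2
```

Run:
```python
from plan import *
p,r=pose(0,35,12-65);delta(p,r)
```

```text
t 14.0 pos [559.4 -28.5 223.4] rot [-145.45   -0.3   -80.14] w 68.2 F [-0.4 -0.1  0. ] q [-10.9   2.8 117.4  23.9  29.1  51.4]
shift [ 0.1 -5.7 13.6] turn [0.0079 0.0012 0.011 ]
```

Request:
drive_tool([
  [0.25, [0, -5.7, 4], [0.008, 0.001, 0.011]],
  [0.25, [0, -5.7, 14], [0.008, 0.001, 0.011]],
  [0.25, [0, -5.7, 24], [0.008, 0.001, 0.011]],
  [0.25, [0, -5.7, 34], [0.008, 0.001, 0.011]],
  [0.25, [0, -5.7, 34], [0.008, 0.001, 0.011]],
])

```text
time_s: 14.5
ee_pos: [580.0, -24.6, 196.4]
ee_rot: [-145.4, 0.1, -80.7]
force: [-0.3, -1.2, -0.3]
gripper_width: 68.4
```

Run:
```python
from plan import *
p,r=pose(0,35,12);delta(p,r)
t=cam("top");s=cam("side")
crop(s,290,180,100,90,8,"pics/sp12.png")
crop(t,280,170,110,90,7,"pics/tp12.png")
```

```text
t 14.5 pos [580.  -24.6 196.4] rot [-145.36    0.15  -80.73] w 68.4 F [-0.3 -1.2 -0.3] q [ -9.8   6.3 118.   26.5  24.9  49.9]
shift [ 0.6 -4.2 44.5] turn [ 0.0062  0.0018 -0.002 ]
```

View pics/sp12.png

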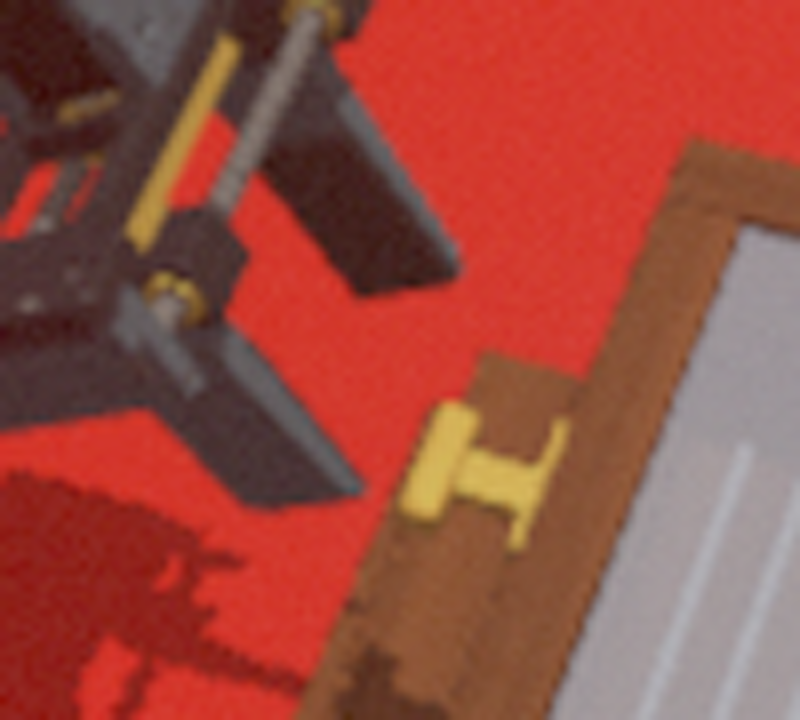

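View pics/tp12.png

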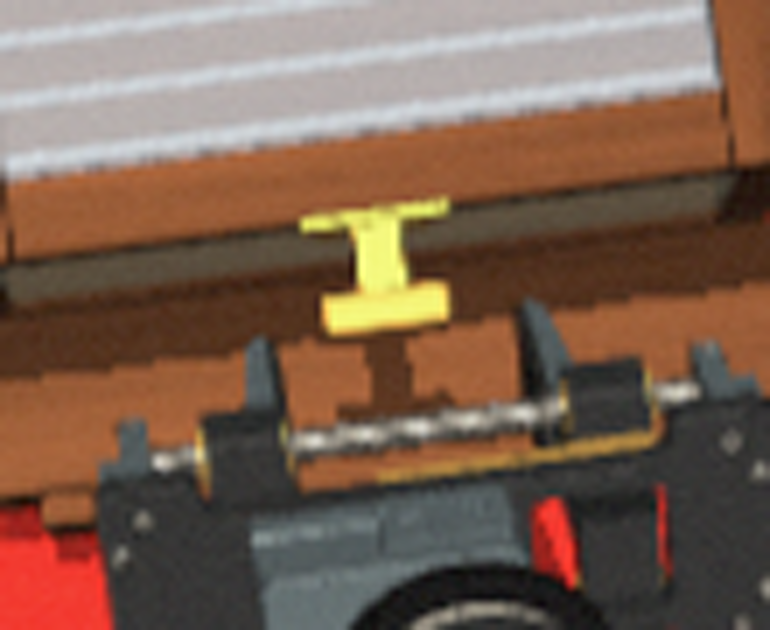

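The bar is at top crop (386,307), between the finger tips at (265,340) and (530,305). Advancing.

Request:
drive_tool([
  [0.25, [0, -4.2, 8], [0.006, 0.001, 0]],
  [0.25, [0, -4.2, 18], [0.006, 0.001, 0]],
  [0.25, [0, -4.2, 28], [0.006, 0.001, 0]],
  [0.25, [0, -4.2, 37], [0.006, 0.001, 0]],
  [0.25, [0, -4.2, 44], [0.006, 0.001, 0]],
])

```text
time_s: 15.1
ee_pos: [609.0, -19.9, 163.0]
ee_rot: [-144.9, 0.1, -80.8]
force: [0.4, -0.2, -0.4]
gripper_width: 68.3
```

Run:
```python
from plan import *
p,r=pose(0,35,12);delta(p,r)
t=cam("top");s=cam("side")
crop(s,290,180,100,90,8,"pics/sp13.png")
crop(t,280,170,110,90,7,"pics/tp13.png")
```

```text
t 15.1 pos [609.  -19.9 163. ] rot [-1.4493e+02  9.0000e-02 -8.0780e+01] w 68.3 F [ 0.4 -0.2 -0.4] q [ -8.5  11.2 118.1  31.5  19.8  45.4]
shift [0.5 1.1 0.2] turn [-0.0012  0.0005 -0.002 ]
```

View pics/sp13.png

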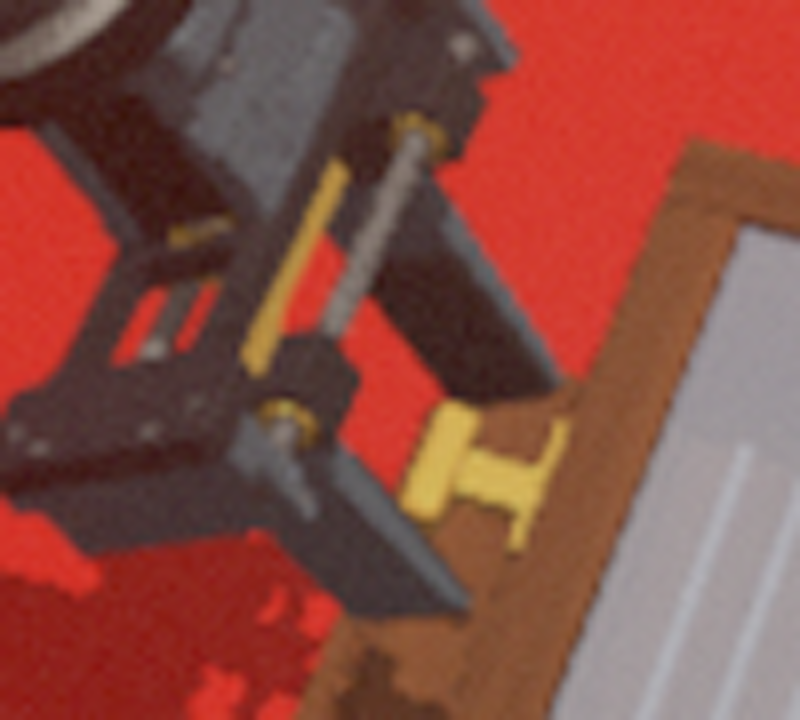

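View pics/tp13.png

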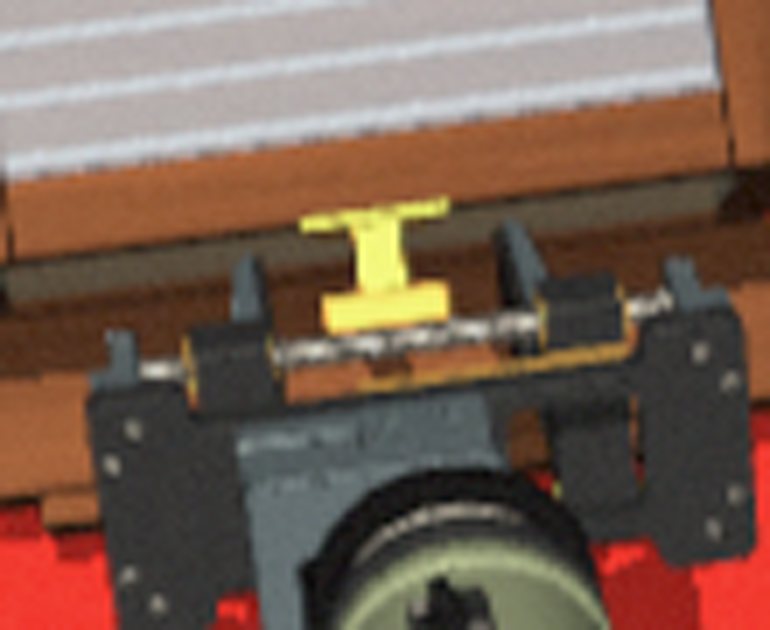

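The bar is centred between the fingers: the tips are about symmetric about crop (380,240), and the bar at (386,307) lies inside the pads. Gripping.

Request:
drive_tool([
  [0.4, [0, 0, 0], [0, 0, 0]],
  [0.7, [0, 0, 0], [0, 0, 0]],
  [1, [0, 0, 0], [0, 0, 0]],
  [1, [0, 0, 0], [0, 0, 0]],
  [1, [0, 0, 0], [0, 0, 0]],
], squeeze=30)

```text
time_s: 15.7
ee_pos: [608.7, -19.6, 164.6]
ee_rot: [-144.8, 0.1, -80.8]
force: [-0.4, 2.4, 1.8]
gripper_width: 37.5
```

Request:
drive_tool([
  [1, [0, 0, 0], [0, 0, 0]],
  [1, [0, 0, 0], [0, 0, 0]],
  [1, [0, 0, 0], [0, 0, 0]],
  [1, [0, 0, 0], [0, 0, 0]],
  [1, [0, 0, 0], [0, 0, 0]],
])

```text
time_s: 16.2
ee_pos: [608.8, -19.7, 164.6]
ee_rot: [-144.8, 0.1, -80.8]
force: [-2.4, 4.5, 5.4]
gripper_width: 37.4
```

```bash
cat > arc.py <<'E'
from plan import *
import sys
# relative arc: rigid rotation about hinge, from th0 at measured pose
def arc(th0,steps,k=1.0):
    s=env.state();A=R.from_euler('xyz',s["ee_rot"],degrees=True);p0=s["ee_pos"]
    H=cab(90,0,165)
    print("t",s["time_s"],p0.round(1),s["ee_rot"].round(1),"w",round(s["gripper_width"],1),"F",s["force"].round(1),"T",s["torque"].round(2),"q",s["qpos"].round(0))
    for th in steps:
        ax=C.apply([0,1,0])*np.radians(th-th0)  # front rises: rotate about +y moves -x point up
        Q=R.from_rotvec(ax); 
        p=H+Q.apply(p0-H); B=R.from_rotvec(ax*k)*A
        # keep bar point fixed when k!=1 ignored
        print(th,A.inv().apply(p-p0).round(1).tolist(),(A.inv()*B).as_rotvec().round(4).tolist(),"world",p.round(1))
E
python3 -c "
from arc import *
arc(0,[1,2,4,6,8,12,16,20])"
```

```text
t 16.2 [608.8 -19.7 164.6] [-1.448e+02  1.000e-01 -8.080e+01] w 37.4 F [-2.4  4.5  5.4] T [0.68 0.43 0.39] q [ -9.  11. 118.  31.  20.  46.]
1 [-0.0, -1.7, -2.5] [-0.0175, 0.0, 0.0] world [608.8 -19.7 167.6]
2 [-0.0, -3.5, -4.9] [-0.0349, 0.0001, 0.0] world [608.8 -19.6 170.6]
4 [-0.0, -7.3, -9.6] [-0.0698, 0.0001, 0.0001] world [609.1 -19.6 176.6]
6 [-0.0, -11.1, -14.2] [-0.1047, 0.0002, 0.0001] world [609.6 -19.5 182.6]
8 [-0.0, -15.2, -18.7] [-0.1396, 0.0003, 0.0001] world [610.4 -19.4 188.6]
12 [-0.1, -23.7, -27.2] [-0.2094, 0.0004, 0.0002] world [612.4 -19.1 200.5]
16 [-0.1, -32.8, -35.1] [-0.2793, 0.0005, 0.0002] world [615.2 -18.6 212.2]
20 [-0.1, -42.4, -42.4] [-0.3491, 0.0007, 0.0003] world [618.9 -18.  223.6]
```

Request:
drive_tool([
  [1, [0, -1.7, -2.5], [-0.0175, 0, 0]],
  [1, [0, -3.5, -4.9], [-0.0349, 0, 0]],
  [1, [0, -7.3, -9.6], [-0.0698, 0, 0]],
  [1, [0, -11.1, -14.2], [-0.1047, 0, 0]],
  [1, [0, -15.2, -18.7], [-0.1396, 0, 0]],
])

```text
time_s: 16.7
ee_pos: [610.1, -19.5, 187.5]
ee_rot: [-153.0, 0.1, -80.8]
force: [2.5, 7.2, -1.4]
gripper_width: 37.4
```

Run:
```python
from arc import *
arc(8,[11,14,17,20,23])
s=cam("side")
crop(s,270,150,150,120,5,"pics/sp14.png")
```

```text
t 16.7 [610.1 -19.5 187.5] [-1.53e+02  1.00e-01 -8.08e+01] w 37.4 F [ 2.5  7.2 -1.4] T [1.06 0.17 0.41] q [ -7.  11. 109.  13.  34.  65.]
11 [-0.0, -5.3, -7.3] [-0.0524, 0.0001, 0.0001] world [611.4 -19.3 196.4]
14 [-0.0, -11.0, -14.4] [-0.1047, 0.0003, 0.0001] world [613.3 -19.  205.2]
17 [-0.1, -17.0, -21.1] [-0.1571, 0.0004, 0.0002] world [615.6 -18.6 214. ]
20 [-0.1, -23.4, -27.5] [-0.2094, 0.0006, 0.0002] world [618.4 -18.1 222.6]
23 [-0.1, -30.1, -33.5] [-0.2618, 0.0007, 0.0003] world [621.5 -17.6 231. ]
```

View pics/sp14.png

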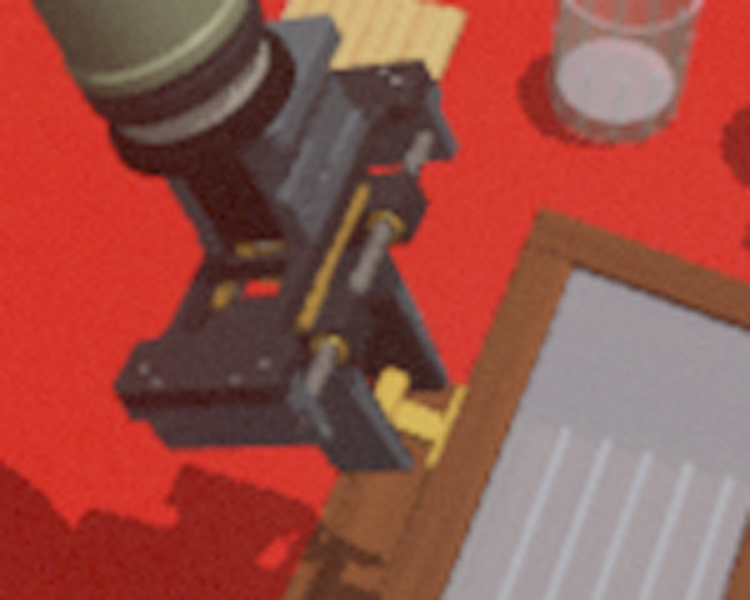

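The lid is rising with the bar in the jaws (bar at crop (395,395)). Continuing along the arc.

Request:
drive_tool([
  [1, [0, -5.3, -7.3], [-0.0524, 0, 0]],
  [1, [0, -11, -14.4], [-0.1047, 0, 0]],
  [1, [0, -17, -21.1], [-0.1571, 0, 0]],
  [1, [0, -23.4, -27.5], [-0.2094, 0, 0]],
  [1, [0, -30.1, -33.5], [-0.2618, 0, 0]],
])

```text
time_s: 17.25
ee_pos: [621.5, -17.6, 231.2]
ee_rot: [-168.1, 0.1, -80.8]
force: [0.9, 3.5, -2.1]
gripper_width: 37.1
```

Run:
```python
from arc import *
arc(23,[26,29,32,35,38])
```

```text
t 17.25 [621.5 -17.6 231.2] [-1.681e+02  1.000e-01 -8.080e+01] w 37.1 F [ 0.9  3.5 -2.1] T [0.58 0.19 0.21] q [-4. 16. 91.  3. 61. 75.]
26 [-0.0, -5.3, -7.3] [-0.0524, 0.0001, 0.0001] world [625.2 -17.1 239.4]
29 [-0.1, -11.0, -14.4] [-0.1047, 0.0002, 0.0002] world [629.2 -16.4 247.5]
32 [-0.1, -17.0, -21.1] [-0.1571, 0.0003, 0.0003] world [633.7 -15.7 255.3]
35 [-0.1, -23.4, -27.5] [-0.2094, 0.0004, 0.0004] world [638.6 -14.9 262.9]
38 [-0.1, -30.2, -33.6] [-0.2618, 0.0005, 0.0005] world [643.8 -14.  270.2]
```

Request:
drive_tool([
  [1, [0, -5.3, -7.3], [-0.0524, 0, 0]],
  [1, [0, -11, -14.4], [-0.1047, 0, 0]],
  [1, [0, -17, -21.1], [-0.1571, 0, 0]],
  [1, [0, -23.4, -27.5], [-0.2094, 0, 0]],
  [1, [0, -30.2, -33.6], [-0.2618, 0, 0]],
])

```text
time_s: 17.75
ee_pos: [644.0, -14.1, 270.4]
ee_rot: [177.0, 0.2, -80.8]
force: [-0.9, 1.7, -1.4]
gripper_width: 37.3
```

Run:
```python
from arc import *
arc(38.3,[41.3,44.3,47.3,50,52.5])
s=cam("side")
crop(s,270,110,150,120,5,"pics/sp15.png")
```

```text
t 17.75 [644.  -14.1 270.4] [177.    0.2 -80.8] w 37.3 F [-0.9  1.7 -1.4] T [ 0.5   0.28 -0.01] q [-2. 25. 71. -0. 87. 79.]
41.3 [-0.0, -5.3, -7.3] [-0.0524, 0.0001, 0.0001] world [649.6 -13.2 277.4]
44.3 [-0.1, -11.0, -14.3] [-0.1047, 0.0001, 0.0003] world [655.6 -12.2 284.2]
47.3 [-0.1, -17.1, -21.1] [-0.1571, 0.0002, 0.0004] world [661.9 -11.1 290.6]
50 [-0.1, -22.8, -26.8] [-0.2042, 0.0003, 0.0006] world [667.9 -10.2 296. ]
52.5 [-0.1, -28.4, -31.9] [-0.2478, 0.0003, 0.0007] world [673.6  -9.2 300.8]
```

View pics/sp15.png

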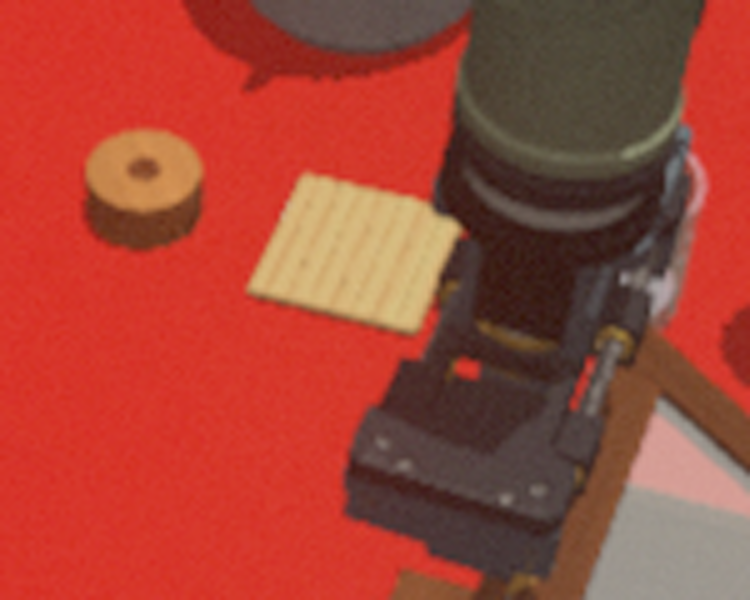

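Request:
drive_tool([
  [1, [0, -5.3, -7.3], [-0.0524, 0, 0]],
  [1, [0, -11, -14.3], [-0.1047, 0, 0]],
  [1, [0, -17.1, -21.1], [-0.1571, 0, 0]],
  [1, [0, -22.8, -26.8], [-0.2042, 0, 0]],
  [1, [0, -28.4, -31.9], [-0.2478, 0, 0]],
])

```text
time_s: 18.3
ee_pos: [673.8, -9.3, 301.0]
ee_rot: [162.8, 0.2, -80.8]
force: [-1.8, 1.5, 1.3]
gripper_width: 37.6
```

Run:
```python
from arc import *
p=env.state()["ee_pos"]
arc(52.5,[54,56,58,59.5,60])
# lid angle from TCP: local tcp in lid frame at start
H=cab(90,0,165); f=lambda p:(C.inv().apply(np.array(p)-H))
a,b=f([608.8,-19.7,164.6]),f(p); an=lambda v:np.degrees(np.arctan2(v[2],-v[0]))
print(an(b)-an(a),np.hypot(a[0],a[2]),np.hypot(b[0],b[2]))
```

```text
t 18.3 [673.8  -9.3 301. ] [162.8   0.2 -80.8] w 37.6 F [-1.8  1.5  1.3] T [ 0.54  0.3  -0.18] q [ -0.  37.  49.  -3. 111.  80.]
54 [-0.0, -2.6, -3.7] [-0.0262, 0.0, 0.0001] world [677.3  -8.7 303.7]
56 [-0.0, -6.3, -8.5] [-0.0611, 0.0, 0.0002] world [682.2  -7.9 307.2]
58 [-0.0, -10.1, -13.2] [-0.096, 0.0, 0.0003] world [687.1  -7.1 310.6]
59.5 [-0.1, -13.0, -16.6] [-0.1222, 0.0, 0.0004] world [690.9  -6.5 313. ]
60 [-0.1, -14.0, -17.7] [-0.1309, 0.0, 0.0004] world [692.2  -6.3 313.7]
51.992089505640244 172.56409820117176 172.871087629647
```

Request:
drive_tool([
  [1, [0, -2.6, -3.7], [-0.0262, 0, 0]],
  [1, [0, -6.3, -8.5], [-0.0611, 0, 0]],
  [1, [0, -10.1, -13.2], [-0.096, 0, 0]],
  [1, [0, -13, -16.6], [-0.1222, 0, 0]],
  [1, [0, -14.6, -18.4], [-0.1362, 0, 0]],
])

```text
time_s: 18.8
ee_pos: [692.8, -6.3, 314.1]
ee_rot: [155.0, 0.1, -80.8]
force: [-2.2, 2.5, 2.7]
gripper_width: 37.0
```

Request:
drive_tool([
  [1, [0, 0, 0], [0, 0, 0]],
  [1, [0, 0, 0], [0, 0, 0]],
  [1, [0, 0, 0], [0, 0, 0]],
  [1, [0, 0, 0], [0, 0, 0]],
  [1, [0, 0, 0], [0, 0, 0]],
])

```text
time_s: 19.3
ee_pos: [692.9, -6.4, 314.2]
ee_rot: [155.2, 0.1, -80.8]
force: [-0.5, 3.8, -1.3]
gripper_width: 37.6
```

Run:
```python
from arc import *
p=env.state()["ee_pos"]
arc(60,[60])
H=cab(90,0,165); f=lambda p:(C.inv().apply(np.array(p)-H))
a,b=f([608.8,-19.7,164.6]),f(p); an=lambda v:np.degrees(np.arctan2(v[2],-v[0]))
print(an(b)-an(a),np.hypot(a[0],a[2]),np.hypot(b[0],b[2]))
t=cam("top");s=cam("side")
import pickle;pickle.dump((t,s),open("f4.pkl","wb"))
cv2.imwrite("pics/s16.png",s["image"][:,:,::-1]);cv2.imwrite("pics/t16.png",t["image"][:,:,::-1])
# predicted lid top far corners at th
for th in (57,60,63):
  r=np.radians(th)
  for x,z in ((152,14),(152,0)):
    for y in(131,-131):
      q=cab(90-x*np.cos(r)+z*np.sin(r),y,165+x*np.sin(r)+z*np.cos(r));print(th,x,z,y,"top",proj(t,q).round(1),"side",(proj(s,q)+[1,-.9]).round(1))
```

```text
t 19.3 [692.9  -6.4 314.2] [ 1.552e+02  1.000e-01 -8.080e+01] w 37.6 F [-0.5  3.8 -1.3] T [ 0.9  -0.07 -0.43] q [  0.  45.  33.  -5. 126.  79.]
60 [-0.0, -0.0, -0.0] [0.0, 0.0, 0.0] world [692.9  -6.4 314.2]
59.783527728416715 172.56409820117176 172.91267214889544
57 152 14 131 top [258.6 155.1] side [418.3 166.2]
57 152 14 -131 top [397.5 136.5] side [381.8 267.8]
57 152 0 131 top [259.8 162.1] side [412.2 167.4]
57 152 0 -131 top [397.9 143.7] side [374.9 268.3]
60 152 14 131 top [257.9 150.8] side [422.1 165.8]
60 152 14 -131 top [397.1 132.3] side [385.9 267.9]
60 152 0 131 top [259.1 158.1] side [415.7 166.8]
60 152 0 -131 top [397.6 139.6] side [378.8 268.1]
63 152 14 131 top [257.2 146.6] side [425.9 165.6]
63 152 14 -131 top [396.7 128. ] side [390.2 268.1]
63 152 0 131 top [258.4 154. ] side [419.4 166.3]
63 152 0 -131 top [397.3 135.4] side [382.9 268.1]
```

View pics/s16.png

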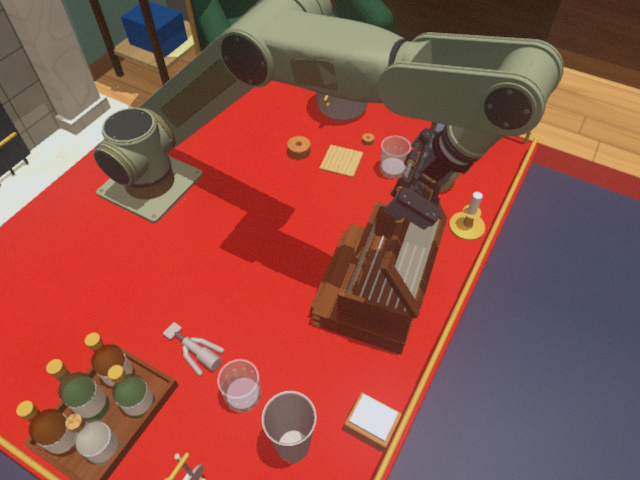

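View pics/t16.png

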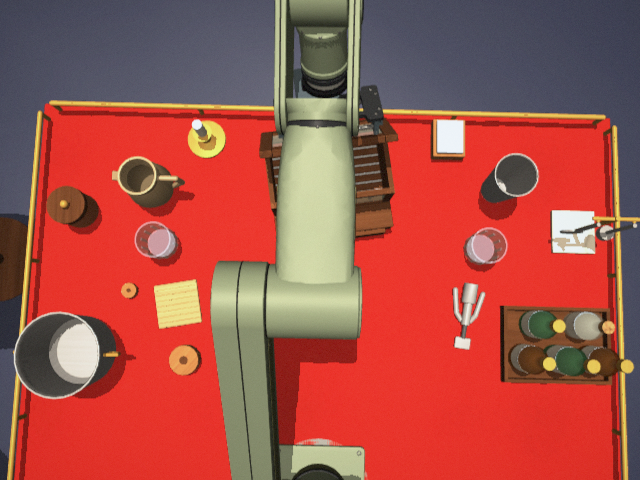

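Run:
```python
from plan import *
import pickle
t,s=pickle.load(open("f4.pkl","rb"))
crop(t,350,110,60,50,13,"pics/t17.png");crop(s,330,200,110,110,6,"pics/s17.png")
```

```text
(no output)
```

View pics/t17.png

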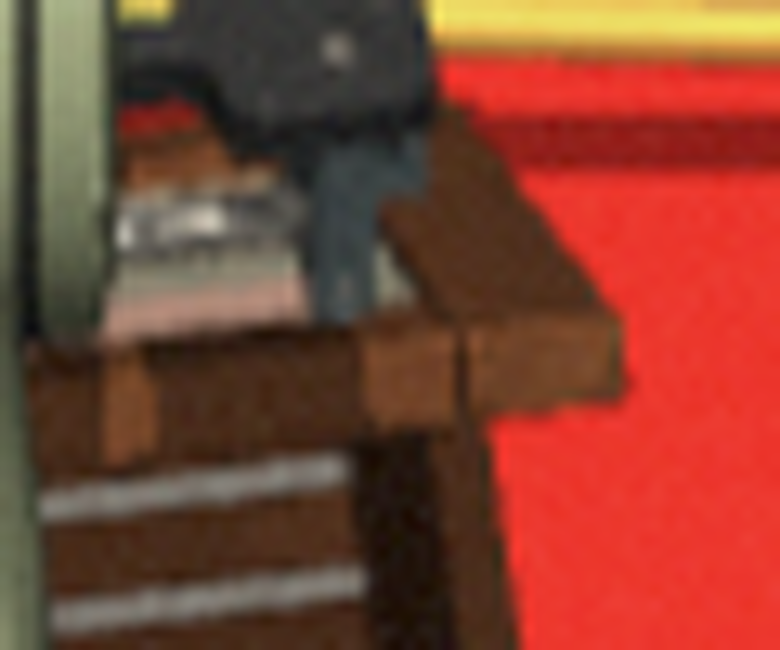

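View pics/s17.png

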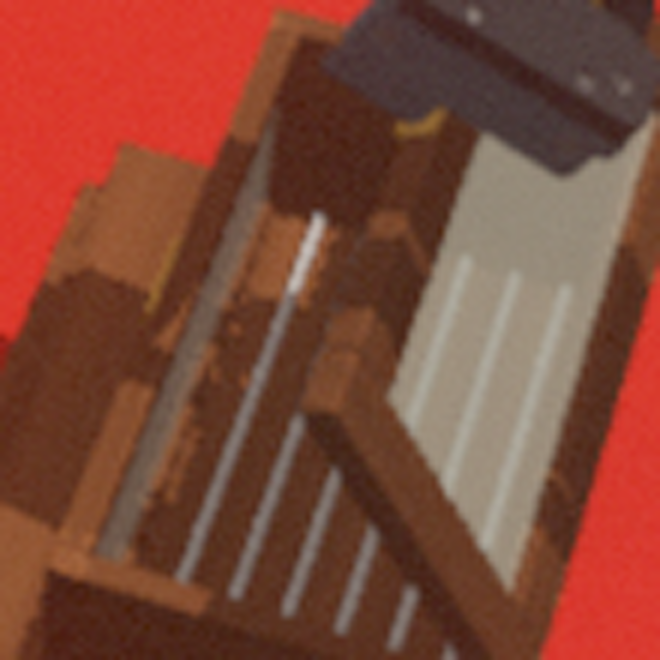

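The top view puts the lid's free corners at (396.5,133.4) and (397.6,139.2). For 60° I predicted (397.1,132.3) and (397.6,139.6). The arm pose gives 59.8–60.0°, and the grip is steady at 37.6 mm. Handing in.

Run:
```python
from h import *
s=env.state();print(s["time_s"],s["ee_pos"],s["gripper_width"],s["force"])
print(env.job_done())
s=env.state();print(s["time_s"],s["ee_pos"],s["gripper_width"],s["force"])
```

```text
19.4 [692.9726764   -6.34744777 314.20447434] 37.44095666228475 [-0.98763784  3.86101132 -1.92608501]
the job is handed in; nothing more can be done
None
the job is handed in; nothing more can be done
```

The job is done and handed in at 19.4 s, and the arm is still holding the lid by the latch bar at about 60°. There was no verdict from the hand-in.

- **Puck:** I picked the middle-sized disc off the coaster, set it flat inside the brass ring and let go. Both cameras showed it flat with the ring clear all round. I could not see it again once the drawer was shut.
- **Drawer:** I pushed it with the shut fingers until it stopped moving, at about 11 N. Pictures after backing off showed it shut.
- **Lid:** I gripped the bar by its two ends (37.4 mm opening on the 38 mm bar) and raised it along its arc.
    - **Angle:** The arm pose gives 59.8–60.0° and the top view agrees to about 1 pixel. One lid corner in the side view read about 61°, and another there was too unclear to use.
    - **Hold:** In the last checks the grip was steady at 37.4–37.6 mm, with under 5 N at the wrist.
- **Everything else:** The coaster and the other objects looked unmoved in the last pictures. The arm hid parts of the scene.

**Calibration:** The two cameras first disagreed by about 4–6 mm. I corrected the side view using the known position of the finger tips, and the measured puck height then came within 1 mm of the text and the ring height within 2 mm.

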